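Stack two cartons of sorted parts on the tilted packing stand

ROBOT

A 6-joint arm with a two-finger parallel gripper is mounted at the origin on the work surface. World frame = base frame: x ahead of the robot, y to its left, z up, the work surface at z = 0. Lengths are in m, angles in rad, forces in N, time in s.
With the tool pointing down it reaches from about 0.3 to 0.85 m from the base axis. Payload 4.2 kg.
Tool frame: the origin (TCP) lies midway between the tips of the shut fingers; the grasp point (between the pads) lies 19 mm behind it; z points along the fingers, y is the direction in which the jaws open and shut (so a half turn about z gives the same grasp; the last joint's range is limited). The gripper opens to 91 mm and grips with 3 to 60 N. Pads are 32 mm wide; open, the fingers measure 118 mm over their backs; the gripper's body (76 mm by 178 mm) begins 60 mm behind the grasp point.
Start: joints at [1.221, 0.32, 1.565, -0, 1.257, -0.02], TCP at [0.186, 0.544, 0.184] pointing down, gripper open.
Joint ranges: [-3.11, 3.11], [-0.84, 2.01], [0.21, 2.61], [-1.34, 4.49], [0.05, 2.63], [-2.56, 2.56]. Speed limits (rad/s): [2.57, 2.57, 3.14, 3.14, 3.14, 3.14].

INTERFACE

Orientations are given as a rotation vector (axis times angle).
In Python, from rig import read_state, capture, calibration, workorder, finder gives the robot as it stands.
- The arm moves only by the tool apply_moves, never from a script. Its argument "series" is a list of rows, each an object of numbers: "wx", "wy", "wz": the turn, a rotation vector about the tool's x, y, z in degrees; "dx", "dy", "dz": the shift along the tool's x, y, z in cm; "hand": the opening, from 0 (shut) to 1 (fully open). In form: [{"wx": .., "wy": .., "wz": .., "dx": .., "dy": .., "dz": .., "hand": ..}, ...]. A call has 1 to 12 rows; each row is the pose to reach, as a shift and turn from the pose commanded when the call began, along the tool's axes at that moment; what a row does not reach only later rows make up. A row lasts 1/8 s, in which the tool goes at most 62.5 mm and 10.7 degrees, less where a joint would pass 70% of its speed; a pose out of reach is approached as far as the arm can. A call with a gripper value outside its range is refused whole. The fingers move at their own pace and stop on an object; "force" is the grip in N (left out, the last holds). Time passes only in rows, so rows that repeat a pose let the fingers close. It gives the time, the measured TCP pose, the force and the opening at its end, in the units of the state.
- read_state(): the state, without advancing time (a new reading comes with each control period).
- capture(name): name is "side" or "top" or "wrist"; returns (picture, depth): 480x640x3 uint8, blue, green, red; 480x640 float32, m along the optical axis (not along the pixel's ray), 0 where there is no reading.
- calibration(name): a dict with "vfov" (degrees; the focal length in pixels is half the picture's height over the tangent of half this angle, whatever the lens; pixels are square), "cx", "cy" (the principal point, pixels), "cam_to_world" (4x4, takes a point from camera to world coordinates); the wrist camera has in their place "tool_from_camera" (4x4, takes a point from camera to tool coordinates, whose origin is the TCP and whose axes are the flange's). Camera axes: x right, y down, z forward; pixel columns grow to the right and rows downward; lengths in m; the calibration is good to about 2 mm. A picture is of the moment at which its call begins: read the wrist's pose just before it. calibration takes no time and is no camera call.
- workorder.hand_in(): hands the job in, once; it reports no verdict.
Trained networks look in the newest picture that a camera, given by its name, has taken for a name from the list of things; names that differ only in an ending like _2 or _b are one class to them, and where a whole thing is asked for, a point or a joint stands for the part that bears it (a point fixed in the world has none). Each returns a list of dicts, best first, with "conf" (0 to 1); they miss things now and then, are a little off and sometimes report something else, mostly with a low value. They report only what shows in the picture. A call takes as long as a camera call. They do not tell look-alikes from the thing itself.
- finder.boxes_of(thing, camera): "point" ([column, row] in pixels, amid what is visible of it).
The state is a dict: "t": time; "joint_positions": joint angles; "qd": joint speeds; "tau": joint torques, N m; "position": TCP position; "eef_rot": TCP orientation; "contact_force": force on the tool from outside, world axes, zero at the start; "wrist_torque": the same for the moment, N m; "finger_gap": finger opening in m.
Only numpy, scipy, OpenCV 4.12 (cv2) and the standard library are available. Lean on these libraries where they do the work, as an engineer would, in place of code of your own. Each camera call takes 0.05 s, during which the arm holds its last target.

TASK

Stack the two cartons on the tilted packing stand: the long one flat on the deck with its long side to the backstop, the short one flat and centred on top of it, lined up the same way, and both pushed down the slope until they rest snugly against the backstop. Set them down and push them home gently, and leave the tubs and the tray of brass parts where they are.

Things in the scene. Friction and masses are not known exactly. Their poses are not given: they have to be found in the camera images.
- long_carton: closed cardboard carton, 160 mm long (its y), 64 mm wide (its x), 42 mm high (its z), 0.35 to 0.7 kg; lies flat on the bench. Origin: centre of its underside. Symmetric under a half turn about z. Stiff; only its 64 mm width fits between fingers from above.
- short_carton: closed cardboard carton, 120 mm long (its y), 64 mm wide (its x), 36 mm high (its z), 0.25 to 0.5 kg; lies flat on the bench. Origin: centre of its underside. Symmetric under a half turn about z. Stiff; only its 64 mm width fits between fingers from above.
- stand: grey packing stand, base 270 x 310 mm, fixed; clamp arcs beside the deck rise to 40 mm above it. Its backstop stands across and square to the deck, 230 mm wide: two rails 9-31 and 49-71 mm above it, on rubber buffers (1 mm per 6 N). Adjustable, clamped: the rails' faces look up the slope, parallel to deck y, anywhere from deck x = 35 to 65 mm, not reported: look or feel. Origin: underside centre.
- deck: rubber-matted tilted deck of the stand, 210 mm along the slope, 250 mm wide, clamped at 22 to 30 degrees, low edge towards the robot and 55 mm above the bench. Origin: middle of the low edge, on the surface; x up the slope in the surface, y along the low edge, z out of the surface. Grippy: a carton set on it, or on another carton, does not slide down by itself.
- tub_a: bystander: clear round tub of brass caps, 128 mm across the rim, 65 mm high, on the bench beyond the cartons. Origin: centre of its underside.
- tub_b: bystander: the same kind of tub, 128 mm across, 65 mm high, on the bench beyond the cartons. Origin: centre of its underside.
- tray: bystander: black compartment tray with brass caps, 160 mm (its x) by 220 mm (its y), 26 mm high, on the bench to the right of the stand. Origin: centre of its underside.
Things that resemble listed ones, but are neither listed nor needed, are in the scene too. Leave any purple look-alike of the short_carton alone.

How it is judged:
On the way, in this order (a step that is already met when the one before it is completed fails the run):
1. the long carton lies flat on the deck, its long side along the backstop, let go (z of long_carton in the frame of deck between -0.005 and 0.005 m and angle between the z axis of long_carton and the z axis of deck, either way round below 0.07 rad and angle between the y axis of long_carton and the y axis of deck, either way round below 0.3 rad and contact force between long_carton and the fingers below 0.1 N), for 0.2 s.
2. the short carton lies flat on the long one, let go (z of short_carton in the frame of long_carton between 0.037 and 0.047 m and angle between the z axis of short_carton and the z axis of long_carton, either way round below 0.07 rad and contact force between short_carton and long_carton above 0.3 N and contact force between short_carton and the fingers below 0.1 N), for 0.2 s.
At the end, for the whole second after the job is handed in: Long carton flat on the deck (5 mm), wholly on it; short carton flat on it (4 mm), centred lengthwise within 20 mm and touching the backstop; back faces flush within 5 mm, so both lean on the backstop; both square to it within 3.4 degrees and at rest; tubs and tray not shifted (z of long_carton in the frame of deck between -0.005 and 0.005 m and angle between the z axis of each of long_carton, short_carton and the z axis of deck, either way round below 0.06 rad and angle between the y axis of each of long_carton, short_carton and the y axis of deck, either way round below 0.06 rad and y of long_carton in the frame of deck between -0.045 and 0.045 m and z of short_carton in the frame of long_carton between 0.038 and 0.046 m and x of short_carton in the frame of long_carton between -0.005 and 0.005 m and y of short_carton in the frame of long_carton between -0.02 and 0.02 m and contact force between short_carton and deck above 0.05 N and linear speed of each of long_carton, short_carton below 0.01 m/s).
It fails at once if a tub or the tray of parts is shifted by more than 20 mm (distance of any of tub_a, tub_b, tray from where it was at the start of the episode above 0.02 m).
It fails at once if a carton is dropped, slammed or rammed on the stand (over 120 N) (contact force between any of long_carton, short_carton and deck above 120 N).
It also fails if it takes over 72 s, if anything falls off the work surface, if the arm or the gripper's body presses on something with over 40 N, if the wrist force passes 120 N, or if a joint passes its speed limit or range.

## Working session

There is one attempt and no reset: what is moved stays moved. The work goes in short steps, Python scripts to look and compute and a tool call to move; the robot and the scene stay as the last step left them, time stands still between calls to the robot, and variables do not carry over. Pictures are saved under pics/ and viewed, and the job is handed in when it is done.

Besides the shell and the picture viewer there is one more tool, called after "Emit:" as a command line: name --argument value ..., lists and objects as JSON in quotes. apply_moves: Moves the arm, as the interface text tells. Its arguments: {"type":"object","properties":{"series":{"type":"array","items":{"type":"object","properties":{"wx":{"type":"number"},"wy":{"type":"number"},"wz":{"type":"number"},"dx":{"type":"number"},"dy":{"type":"number"},"dz":{"type":"number"},"hand":{"type":"number"}}}},"force":{"type":"number"}},"required":["series"]}

```bash
mkdir -p pics; ls; python3 - <<'E'
from rig import read_state, capture, calibration, finder
import cv2, numpy as np
print(read_state())
for n in ["side","top"]:
    p,d=capture(n); cv2.imwrite(f"pics/{n}0.png",p); np.save(f"{n}0.npy",d)
    print(n,calibration(n))
    for th in ["long_carton","short_carton","tray","deck"]:
        print(th,finder.boxes_of(th,n))
print(read_state()['t'])
E
```

```text
pics
{'t': 0.0, 'joint_positions': array([ 1.22103435e+00,  3.20288605e-01,  1.56567569e+00, -2.52312495e-05,
        1.25741640e+00, -2.00073981e-02]), 'qd': array([-0.00119463,  0.00155731,  0.00030322,  0.00144286,  0.00033366,
       -0.00093971]), 'tau': array([ 3.52968142e-03, -4.12465882e+01, -2.31981504e+01,  7.28988857e-02,
        4.57502611e-02, -1.54519321e-04]), 'position': array([0.18600859, 0.54348356, 0.18342353]), 'eef_rot': array([-5.15571286e-01, -3.09868779e+00,  2.76744180e-03]), 'contact_force': array([-0.3192734 , -0.55613277, -0.27942646]), 'wrist_torque': array([-0.05128095, -0.01221467,  0.02403197]), 'finger_gap': 0.09127898434058031}
side {'vfov': 48.56041668099487, 'cx': 325.71682465908265, 'cy': 234.1866855497747, 'cam_to_world': array([[ 0.9482587 , -0.19028766,  0.25415752,  0.11871889],
       [-0.31707311, -0.60899605,  0.72704088, -1.25540278],
       [ 0.01643402, -0.77000936, -0.63782091,  1.14193828],
       [ 0.        ,  0.        ,  0.        ,  1.        ]])}
long_carton [{'point': [273.6, 194.2], 'conf': 0.73}, {'point': [336.0, 297.3], 'con
[... 379 characters left out ...]
3.87739434319002, 'cx': 314.7226751818656, 'cy': 247.0417871441985, 'cam_to_world': array([[-0.02568757, -0.99500374,  0.09647651,  0.35682761],
       [-0.99946566,  0.02751376,  0.01764627, -0.05109503],
       [-0.02021253, -0.09597166, -0.99517882,  1.77676073],
       [ 0.        ,  0.        ,  0.        ,  1.        ]])}
long_carton [{'point': [200.7, 273.3], 'conf': 0.57}]
short_carton [{'point': [265.1, 295.0], 'conf': 0.87}, {'point': [259.6, 244.7], 'conf': 0.86}, {'point': [119.7, 298.6], 'conf': 0.84}, {'point': [199.3, 336.7], 'conf': 0.66}, {'point': [139.4, 241.6], 'conf': 0.56}]
tray [{'point': [518.9, 254.1], 'conf': 0.76}]
deck [{'point': [388.3, 250.7], 'conf': 0.96}]
0.5
```

View pics/side0.png

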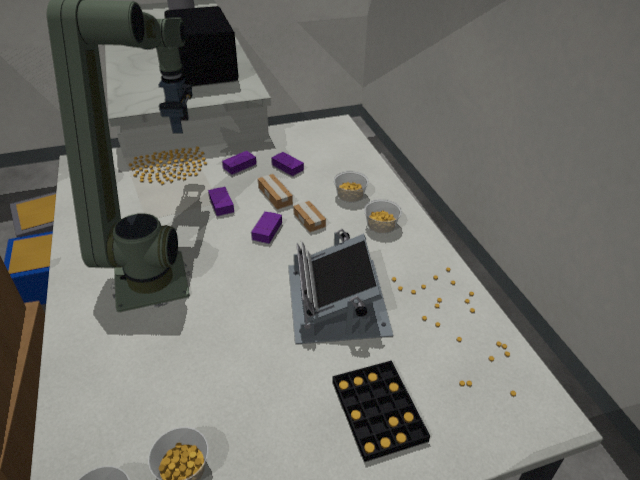

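View pics/top0.png

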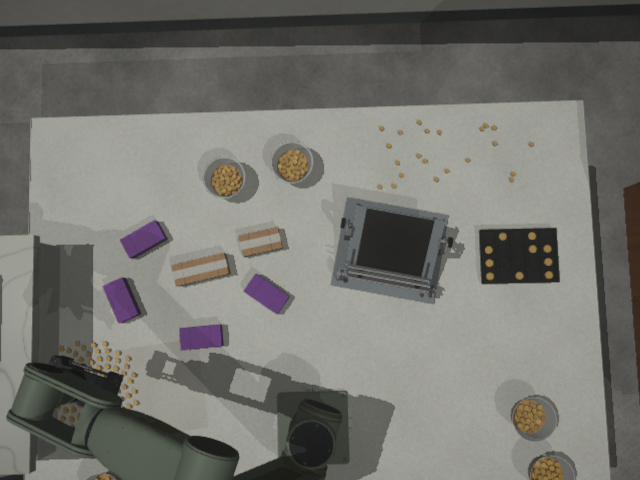

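The side and top views show the brown, taped cartons at top (200,268) for the long one and (261,242) for the short one, with four purple decoys around them. The stand is at (392,250), yawed slightly. Next I'll measure from depth.

```bash
cat > h.py <<'E'
import numpy as np, cv2
from rig import calibration
from scipy.spatial.transform import Rotation as R
def cloud(n,d,T=None):
    c=calibration(n); f=240/np.tan(np.radians(c["vfov"]/2))
    v,u=np.mgrid[0:480,0:640]
    P=np.stack([(u-c["cx"])/f*d,(v-c["cy"])/f*d,d],-1)
    if T is None: T=c["cam_to_world"]
    W=P@T[:3,:3].T+T[:3,3]; W[d<=0]=np.nan
    return W
E
python3 - <<'E'
from h import *
for n in ["top","side"]:
    d=np.load(n+"0.npy"); W=cloud(n,d); p=cv2.imread(f"pics/{n}0.png")
    pts={"top":[(200,268),(261,242),(392,240),(227,180),(294,164),(120,350),(350,330)],"side":[(275,191),(309,216),(340,270),(380,217)]}[n]
    for u,v in pts: print(n,(u,v),W[v,u].round(4))
    # carton tops
    zlo,zhi=.025,.055
    for nm,(u,v),r in ([("long",(200,268),40),("short",(261,242),32)] if n=="top" else [("long",(275,191),26),("short",(309,216),22)]):
        for z0 in [.036,.042]:
            m=np.abs(W[...,2]-z0)<.008
            m=m.astype(np.uint8); k,l=cv2.connectedComponents(m)
            q=W[l==l[v,u]] if l[v,u] else None
            if q is None: continue
            q=q[np.isfinite(q[:,2])]
            print(n,nm,z0,len(q),q.mean(0).round(4),"zmed",np.median(q[:,2]).round(4),cv2.minAreaRect((q[:,:2]*1000).astype(np.float32)))
E
```

```text
top (200, 268) [0.4725 0.3165 0.0444]
top (261, 242) [0.5455 0.1382 0.0298]
top (392, 240) [ 0.5323 -0.239   0.1093]
top (227, 180) [0.7339 0.2362 0.0328]
top (294, 164) [0.7768 0.0353 0.031 ]
top (120, 350) [ 0.2378  0.5682 -0.0067]
top (350, 330) [ 0.2803 -0.1173  0.0031]
top long 0.042 1126 [0.4685 0.3188 0.0418] zmed 0.0417 ((469.0643615722656, 318.61053466796875), (65.25098419189453, 162.04380798339844), 11.719836235046387)
top short 0.036 845 [0.5454 0.142  0.0356] zmed 0.0355 ((546.2229614257812, 141.9753875732422), (65.02188110351562, 121.40388488769531), 11.699804306030273)
side (275, 191) [0.461  0.2853 0.0401]
side (309, 216) [0.5354 0.1122 0.0375]
side (340, 270) [ 0.5221 -0.231   0.0999]
side (380, 217) [0.766  0.0395 0.0339]
side long 0.036 508 [0.464  0.3079 0.0378] zmed 0.0382 ((464.1267395019531, 314.0099182128906), (68.58647155761719, 169.29612731933594), 12.657486915588379)
side long 0.042 459 [0.4648 0.3103 0.039 ] zmed 0.0389 ((464.49615478515625, 314.4781799316406), (67.6603775024414, 168.5442657470703), 12.657486915588379)
side short 0.036 405 [0.542  0.1357 0.0331] zmed 0.0331 ((543.6730346679688, 136.88912963867188), (68.03038787841797, 129.01300048828125), 10.49705982208252)
side short 0.042 112 [0.5462 0.1252 0.0357] zmed 0.0354 ((543.244873046875, 132.58575439453125), (61.66184997558594, 120.68746948242188), 12.37313461303711)
```

```bash
python3 - <<'E'
from h import *
for n,(u,v) in [("top",(392,235)),("side",(340,270))]:
    d=np.load(n+"0.npy"); W=cloud(n,d); p=cv2.imread(f"pics/{n}0.png")
    dark=(p.max(2)<60)
    m=dark.astype(np.uint8); k,l=cv2.connectedComponents(m); mm=cv2.erode((l==l[v,u]).astype(np.uint8),np.ones((3,3)))>0
    mm&=np.isfinite(W[...,2])&(W[...,2]>.04)
    print(n,mm.sum(),l[v,u])
    q=W[mm]
    for it in range(6):
        c=q.mean(0); nn=np.linalg.svd(q-c,full_matrices=0)[2][2]; nn*=np.sign(nn[2])
        r=(q-c)@nn; print(len(q),c.round(4),nn.round(4),r.std().round(4)); q=q[abs(r)<max(.003,2*r.std())]
    print("tilt",np.degrees(np.arccos(nn[2])),"downslope yaw",np.degrees(np.arctan2(nn[1],nn[0])))
    np.save(n+"plane.npy",np.r_[c,nn])
    vis=p.copy(); vis[mm]=(0,0,255); u0,v0=(310,180) if n=="top" else (270,220)
    cv2.imwrite(f"pics/{n}_stand.png",np.hstack([cv2.resize(p[v0:v0+140,u0:u0+130],None,fx=3,fy=3,interpolation=0),cv2.resize(vis[v0:v0+140,u0:u0+130],None,fx=3,fy=3,interpolation=0)]))
E
```

```text
top 3561 39
3561 [ 0.5258 -0.2452  0.1062] [-0.4036  0.0865  0.9108] 0.0038
3394 [ 0.5259 -0.2453  0.1062] [-0.4034  0.0863  0.9109] 0.0033
3275 [ 0.5259 -0.2455  0.1063] [-0.4034  0.0867  0.9109] 0.0031
3187 [ 0.5261 -0.2453  0.1063] [-0.4029  0.0864  0.9111] 0.0029
3130 [ 0.526  -0.2452  0.1063] [-0.4031  0.0863  0.9111] 0.0029
3091 [ 0.5261 -0.2453  0.1064] [-0.4031  0.0861  0.9111] 0.0028
tilt 24.342353387233526 downslope yaw 167.94648240588054
side 2464 168
2464 [ 0.521  -0.2507  0.1037] [-0.404   0.0883  0.9105] 0.0022
2360 [ 0.5209 -0.2511  0.1038] [-0.4034  0.0878  0.9108] 0.002
2290 [ 0.5209 -0.251   0.1037] [-0.4033  0.0875  0.9109] 0.0019
2242 [ 0.5208 -0.2508  0.1036] [-0.403   0.0872  0.9111] 0.0018
2214 [ 0.5208 -0.2509  0.1037] [-0.4026  0.0872  0.9112] 0.0018
2189 [ 0.5208 -0.251   0.1037] [-0.4025  0.0875  0.9112] 0.0017
tilt 24.327154500304115 downslope yaw 167.7373438034202
```

View pics/top_stand.png

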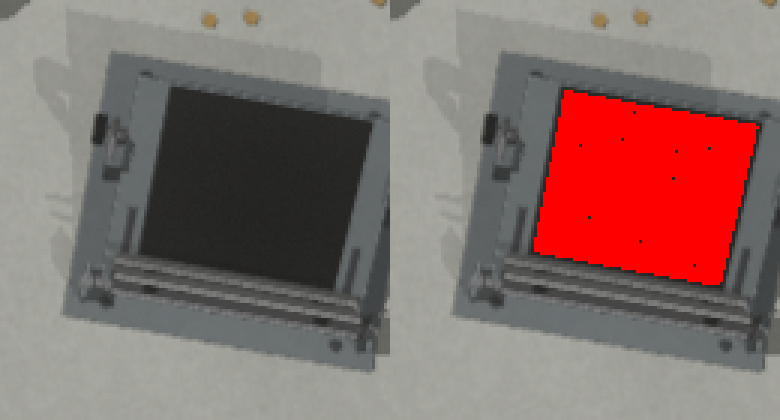

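View pics/side_stand.png

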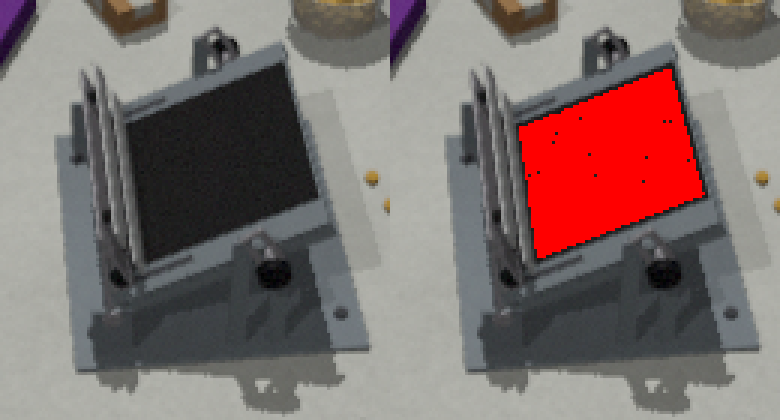

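```bash
cat >> h.py <<'E'
def deckframe():
    a=np.load("topplane.npy"); b=np.load("sideplane.npy")
    n=a[3:]+b[3:]; n/=np.linalg.norm(n)
    off=(a[:3]@n+b[:3]@n)/2
    y=np.cross(n,[1,0,0]); 
    h=np.array([-n[0],-n[1],0]); h/=np.linalg.norm(h); y=np.cross([0,0,1],h); x=np.cross(y,n)
    c=(a[:3]+b[:3])/2; c=c+n*(off-c@n)
    o=c-x*((c[2]-.055)/x[2])
    return np.c_[x,y,n],o,(a[:3]@n-off)
E
python3 - <<'E'
from h import *
D,o,e=deckframe(); print(D.round(4),o.round(4),"plane diff/2",e, "yaw",np.degrees(np.arctan2(D[1,0],D[0,0])))
for n in ["top","side"]:
    W=cloud(n,np.load(n+"0.npy")); p=cv2.imread(f"pics/{n}0.png"); Q=(W-o)@D*1000
    mat=(p.max(2)<60)&(abs(Q[...,2])<8)&(abs(Q[...,1])<160)&(Q[...,0]>30)&(Q[...,0]<230)
    q=Q[mat]; print(n,"mat x",np.percentile(q[:,0],[.5,50,99.5]).round(1),"y",np.percentile(q[:,1],[.5,99.5]).round(1))
    # per x band y-extents
    for a in (80,110,140,170,200):
        s=q[abs(q[:,0]-a)<8]; print(a,s[:,1].min().round(1),s[:,1].max().round(1))
    dk=(abs(Q[...,2])<6)&(abs(Q[...,1])<200)&(Q[...,0]>60)&(Q[...,0]<240); q=Q[dk]
    for a in (80,110,140,170,200):
        s=q[abs(q[:,0]-a)<8]; print("plate",a,np.percentile(s[:,1],[2,98]).round(1))
    s=q[abs(q[:,1])<60]; print("plate xmax",np.percentile(s[:,0],[98,99.5]))
    r=(abs(Q[...,1])<100)&(Q[...,0]>-20)&(Q[...,0]<90)&(Q[...,2]>8)&(Q[...,2]<85); q=Q[r]
    for z in range(5,85,5):
        s=q[abs(q[:,2]-z)<2.5]
        if len(s)>5: print("rail z",z,len(s),np.percentile(s[:,0],[5,50,90,95,98]).round(1))
    s=q[q[:,2]>62]; print("top rail yfit",np.polyfit(s[:,1],s[:,0],1), s[:,1].min(),s[:,1].max())
E
```

```text
[[ 0.8907  0.2106 -0.4028]
 [-0.1919  0.9776  0.0868]
 [ 0.4121 -0.      0.9112]] [ 0.4153 -0.2249  0.055 ] plane diff/2 0.0004040769322718185 yaw -12.158056227209613
top mat x [ 38.4 125.3 205.4] y [-147.2  153. ]
80 -89.7 97.4
110 -132.7 97.1
140 -152.2 159.2
170 -151.5 159.5
200 -89.5 97.6
plate 80 [-115.7  123.7]
plate 110 [-116.9  124.2]
plate 140 [-132.2  150.8]
plate 170 [-119.2  125.2]
plate 200 [-116.  125.]
plate xmax [207.60109359 209.52981502]
rail z 10 64 [24.4 39.2 71.6 78.5 82.1]
rail z 15 40 [36.  38.9 40.8 46.3 66.8]
rail z 20 49 [32.3 38.7 40.8 41.  41.3]
rail z 25 62 [32.6 38.1 40.5 41.3 42.1]
rail z 30 74 [35.4 38.2 40.3 41.  42. ]
rail z 35 26 [36.7 39.4 41.  41.4 41.6]
rail z 40 15 [20.9 23.9 39.8 40.  40.3]
rail z 45 45 [22.2 24.1 36.5 37.2 37.2]
rail z 50 65 [23.  25.4 38.7 39.2 39.3]
rail z 55 96 [21.8 26.2 39.6 40.3 40.9]
rail z 60 94 [21.9 35.1 40.  40.4 40.9]
rail z 65 125 [19.4 26.6 39.5 40.5 41.1]
rail z 70 148 [21.  34.1 39.4 40.3 40.9]
rail z 75 59 [22.1 36.3 40.  40.5 41.1]
rail z 80 7 [25.  27.2 40.5 41.4 41.8]
top rail yfit [-1.80369984e-03  3.08128
[... 283 characters left out ...]
 [-122.7  117.3]
plate xmax [204.26905024 206.18417165]
rail z 10 23 [23.1 35.9 36.9 37.  37.2]
rail z 15 37 [19.3 35.7 36.9 37.2 37.3]
rail z 20 33 [21.5 35.8 37.5 37.8 37.9]
rail z 25 49 [21.3 35.7 36.9 37.1 37.6]
rail z 30 62 [32.5 34.6 36.6 37.  37.2]
rail z 35 14 [21.  34.4 37.  37.2 37.3]
rail z 40 22 [19.9 21.1 21.9 22.  22.2]
rail z 45 29 [20.4 21.4 24.9 34.8 35.4]
rail z 50 42 [19.7 22.3 36.3 36.5 36.9]
rail z 55 56 [20.1 34.5 36.9 37.  37.4]
rail z 60 62 [20.2 25.4 36.8 37.  37.3]
rail z 65 95 [18.5 30.1 36.7 37.2 37.4]
rail z 70 127 [18.  23.  36.1 36.7 37.4]
rail z 75 11 [20.  33.8 36.9 37.1 37.2]
top rail yfit [-4.30121999e-03  2.79822716e+01] -99.60620310353333 99.8075688252546
```

```bash
cat >> h.py <<'E'
from rig import read_state
def rowto(Rt,pt,s=None):
    s=s or read_state(); R0=R.from_rotvec(s["eef_rot"]).as_matrix(); 
    dp=R0.T@(np.asarray(pt)-s["position"])*100; w=np.degrees(R.from_matrix(R0.T@Rt).as_rotvec())
    print("w",w.round(2),"d",dp.round(2),"| rows rot",(np.linalg.norm(w)/10.7).round(1),"pos",(np.linalg.norm(dp)/6.25).round(1))
def tool(yv,zv):
    z=np.array(zv,float);z/=np.linalg.norm(z);y=np.array(yv,float);y-=z*(y@z);y/=np.linalg.norm(y)
    return np.c_[np.cross(y,z),y,z]
def deckpt(x,y,z):
    D,o,_=deckframe(); return o+D@(np.array([x,y+2,z])/1000)
E
python3 - <<'E'
from h import *
s=read_state(); print(R.from_rotvec(s["eef_rot"]).as_matrix().round(3))
a=np.radians(11.8)
for sg in (1,-1):
    T=tool([sg*np.cos(a),sg*np.sin(a),0],[0,0,-1]); print(sg,T.round(3).tolist()); rowto(T,[.468,.317,.16])
D,o,_=deckframe()
for sg in (1,-1):
    T=tool(sg*D[:,0],-D[:,2]);print(sg,T.round(3).tolist()); rowto(T,deckpt(100,0,10))
print(deckpt(100,0,10))
E
```

```text
[[-0.946  0.324  0.   ]
 [ 0.324  0.946  0.   ]
 [-0.     0.    -1.   ]]
1 [[-0.204, 0.979, 0.0], [0.979, 0.204, 0.0], [0.0, 0.0, -1.0]]
w [ 0.   0.  59.3] d [-34.01 -12.35   2.43] | rows rot 5.5 pos 5.8
-1 [[0.204, -0.979, 0.0], [-0.979, -0.204, 0.0], [0.0, 0.0, -1.0]]
w [  -0.     0.  -120.7] d [-34.01 -12.35   2.43] | rows rot 11.3 pos 5.8
1 [[0.211, 0.891, 0.403], [0.978, -0.192, -0.087], [0.0, 0.412, -0.911]]
w [-19.87 -17.66  81.91] d [-55.19 -64.11   7.89] | rows rot 8.0 pos 13.6
-1 [[-0.211, -0.891, 0.403], [-0.978, 0.192, -0.087], [-0.0, -0.412, -0.911]]
w [ 18.23 -20.51 -95.13] d [-55.19 -64.11   7.89] | rows rot 9.3 pos 13.6
[ 0.50075566 -0.24123391  0.10531819]
```

Emit:
apply_moves --series '[{"wz":59.3,"dx":-34.0,"dy":-12.35,"dz":7.5,"hand":1},{"wz":59.3,"dx":-34.0,"dy":-12.35,"dz":7.5,"hand":1},{"wz":59.3,"dx":-34.0,"dy":-12.35,"dz":7.5,"hand":1},{"wz":59.3,"dx":-34.0,"dy":-12.35,"dz":7.5,"hand":1},{"wz":59.3,"dx":-34.0,"dy":-12.35,"dz":7.5,"hand":1},{"wz":59.3,"dx":-34.0,"dy":-12.35,"dz":7.5,"hand":1},{"wz":59.3,"dx":-34.0,"dy":-12.35,"dz":7.5,"hand":1},{"wz":59.3,"dx":-34.0,"dy":-12.35,"dz":7.5,"hand":1},{"wz":59.3,"dx":-34.0,"dy":-12.35,"dz":7.5,"hand":1},{"wz":59.3,"dx":-34.0,"dy":-12.35,"dz":7.5,"hand":1}]'

```text
$.series[0]: bad value
```

```bash
python3 - <<'E'
from h import *
from rig import capture
s=read_state(); print(s["t"],s["position"],s["joint_positions"].round(3))
p,d=capture("wrist"); cv2.imwrite("pics/w1.png",p)
c=calibration("wrist"); T=np.eye(4);T[:3,:3]=R.from_rotvec(s["eef_rot"]).as_matrix();T[:3,3]=s["position"]; T=T@c["tool_from_camera"]
W=cloud("wrist",d,T)
for z0,lo in ((.042,.0385),(.036,.03)):
    m=((abs(W[...,2]-z0)<.0045)).astype(np.uint8);k,l,st,ce=cv2.connectedComponentsWithStats(m)
    for i in range(1,k):
        if st[i,4]>1500:
            q=W[l==i]; print(z0,st[i],ce[i].round(),np.median(q[:,2]),cv2.minAreaRect((q[:,:2]*1000).astype(np.float32)))
a=np.radians(11.8); rowto(tool([np.cos(a),np.sin(a),0],[0,0,-1]),[.468,.317,.010],s)
E
```

```text
0.5 [0.18621956 0.54399171 0.18425152] [ 1.221  0.32   1.565 -0.     1.257 -0.02 ]
0.042 [ 506    0   58  287 1607] [535. 139.] 0.042202691747860066 ((194.77980041503906, 750.4420776367188), (2.5280990600585938, 269.62005615234375), 89.9766616821289)
0.036 [ 503    0   58  287 1534] [531. 138.] 0.0360807172766264 ((195.43890380859375, 750.3628540039062), (2.542940616607666, 274.5765686035156), 89.93439483642578)
0.036 [ 332  353  103   34 2618] [380. 370.] 0.0370374466118609 ((368.0634765625, 554.8724365234375), (115.48056030273438, 44.26258850097656), 69.47354888916016)
w [ 0.   0.  59.3] d [-34.01 -12.35  17.43] | rows rot 5.5 pos 6.4
```

View pics/w1.png

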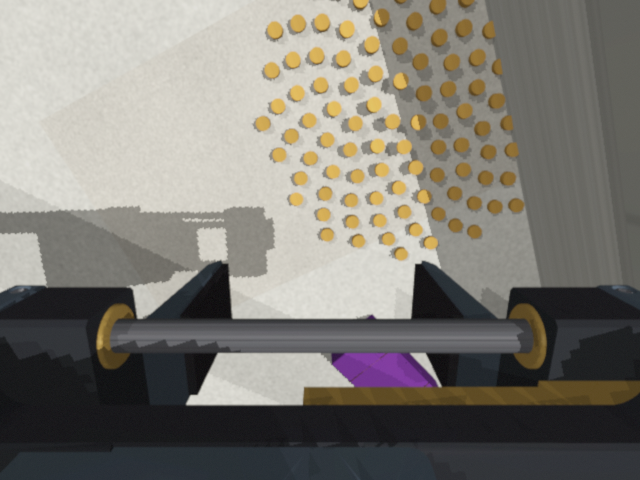

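The picture is from the unmoved start pose and shows the wrist view over the loose caps, with nothing of use. The call was refused, so I'll fill in every key.

Emit:
apply_moves --series '[{"wx":0,"wy":0,"wz":59.3,"dx":-34.0,"dy":-12.35,"dz":7.5,"hand":1.0},{"wx":0,"wy":0,"wz":59.3,"dx":-34.0,"dy":-12.35,"dz":7.5,"hand":1.0},{"wx":0,"wy":0,"wz":59.3,"dx":-34.0,"dy":-12.35,"dz":7.5,"hand":1.0},{"wx":0,"wy":0,"wz":59.3,"dx":-34.0,"dy":-12.35,"dz":7.5,"hand":1.0},{"wx":0,"wy":0,"wz":59.3,"dx":-34.0,"dy":-12.35,"dz":7.5,"hand":1.0},{"wx":0,"wy":0,"wz":59.3,"dx":-34.0,"dy":-12.35,"dz":7.5,"hand":1.0},{"wx":0,"wy":0,"wz":59.3,"dx":-34.0,"dy":-12.35,"dz":7.5,"hand":1.0},{"wx":0,"wy":0,"wz":59.3,"dx":-34.0,"dy":-12.35,"dz":7.5,"hand":1.0},{"wx":0,"wy":0,"wz":59.3,"dx":-34.0,"dy":-12.35,"dz":7.5,"hand":1.0}]'

```text
t: 1.68
position: [0.4671, 0.3181, 0.1096]
eef_rot: [-1.979, -2.44, -0.001]
contact_force: [0.1, -0.8, -0.1]
finger_gap: 0.0915
```

```bash
cat > w.py <<'E'
import sys
from h import *
from rig import capture
def wshot(name):
    s=read_state(); p,d=capture("wrist"); cv2.imwrite(f"pics/{name}.png",p)
    c=calibration("wrist"); T=np.eye(4);T[:3,:3]=R.from_rotvec(s["eef_rot"]).as_matrix();T[:3,3]=s["position"]; T=T@c["tool_from_camera"]
    print(s["t"],s["position"].round(4),s["joint_positions"].round(2),s["contact_force"].round(1),s["finger_gap"])
    return s,p,cloud("wrist",d,T)
E
python3 - <<'E'
from w import *
s,p,W=wshot("w2")
m=((abs(W[...,2]-.042)<.0045)).astype(np.uint8);k,l,st,ce=cv2.connectedComponentsWithStats(m)
for i in range(1,k):
    if st[i,4]>1500:
        q=W[l==i]; print(st[i],ce[i].round(),np.median(q[:,2]),cv2.minAreaRect((q[:,:2]*1000).astype(np.float32)))
a=np.radians(11.8); rowto(tool([np.cos(a),np.sin(a),0],[0,0,-1]),[.468,.317,.010],s)
E
```

```text
1.675 [0.4671 0.3181 0.1096] [0.58 0.36 1.7  0.   1.08 0.37] [ 0.1 -0.8 -0.1] 0.09149230450702063
[  278   131    90   187 15825] [322. 222.] 0.04288339707461103 ((466.3193359375, 326.1658020019531), (64.255615234375, 144.2275390625), 11.81810474395752)
w [ 0.02 -0.03  0.11] d [-0.13  0.06  9.96] | rows rot 0.0 pos 1.6
```

View pics/w2.png

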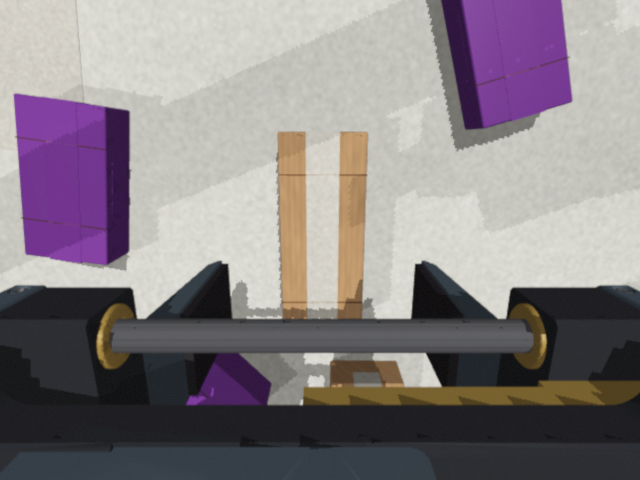

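The long carton lies straight between the fingers (column 322) and its yaw is confirmed at 11.8°. I'll descend and grip.

Emit:
apply_moves --force 35 --series '[{"wx":0,"wy":0,"wz":0,"dx":0,"dy":0,"dz":5,"hand":1.0},{"wx":0,"wy":0,"wz":0,"dx":0,"dy":0,"dz":8.5,"hand":1.0},{"wx":0,"wy":0,"wz":0,"dx":0,"dy":0,"dz":9.9,"hand":1.0},{"wx":0,"wy":0,"wz":0,"dx":0,"dy":0,"dz":9.9,"hand":1.0},{"wx":0,"wy":0,"wz":0,"dx":0,"dy":0,"dz":9.9,"hand":0.5},{"wx":0,"wy":0,"wz":0,"dx":0,"dy":0,"dz":9.9,"hand":0.5},{"wx":0,"wy":0,"wz":0,"dx":0,"dy":0,"dz":9.9,"hand":0.5},{"wx":0,"wy":0,"wz":0,"dx":0,"dy":0,"dz":9.9,"hand":0.5},{"wx":0,"wy":0,"wz":0,"dx":0,"dy":0,"dz":9.9,"hand":0.5}]'

```text
t: 2.85
position: [0.4681, 0.3173, 0.0111]
eef_rot: [1.981, 2.438, 0.002]
contact_force: [-1.1, -0.8, 5.9]
finger_gap: 0.0626
```

Emit:
apply_moves --series '[{"wx":0,"wy":0,"wz":0,"dx":0,"dy":0,"dz":-1,"hand":0.5},{"wx":0,"wy":0,"wz":0,"dx":0,"dy":0,"dz":-5,"hand":0.5},{"wx":0,"wy":0,"wz":0,"dx":0,"dy":0,"dz":-10,"hand":0.5},{"wx":0,"wy":0,"wz":0,"dx":0,"dy":0,"dz":-15,"hand":0.5},{"wx":0,"wy":0,"wz":0,"dx":0,"dy":0,"dz":-20,"hand":0.5},{"wx":0,"wy":0,"wz":0,"dx":0,"dy":0,"dz":-20,"hand":0.5}]'

```text
t: 3.6
position: [0.4699, 0.3183, 0.214]
eef_rot: [1.98, 2.436, 0.013]
contact_force: [-0.2, -0.3, -6.6]
finger_gap: 0.0625
```

```bash
python3 - <<'E'
from h import *
s=read_state(); print(s["position"],s["contact_force"],s["finger_gap"])
D,o,_=deckframe(); T=tool(D[:,0],-D[:,2])
for z in (90,30): print(z,deckpt(100,0,z)); rowto(T,deckpt(100,0,z))
E
```

```text
[0.46989551 0.31827271 0.2140128 ] [-0.23797839 -0.28695124 -6.6428055 ] 0.06246347255020447
90 [ 0.46852973 -0.23429111  0.17821049]
w [-23.55  -5.36  23.53] d [-54.07 -11.46   3.32] | rows rot 3.2 pos 8.9
30 [ 0.49269917 -0.23949821  0.12354127]
w [-23.55  -5.36  23.53] d [-55.09  -9.25   8.8 ] | rows rot 3.2 pos 9.0
```

Emit:
apply_moves --series '[{"wx":-7.8,"wy":-1.8,"wz":7.8,"dx":-18,"dy":-3.8,"dz":0,"hand":0.5},{"wx":-15.7,"wy":-3.6,"wz":15.7,"dx":-36,"dy":-7.6,"dz":0,"hand":0.5},{"wx":-23.5,"wy":-5.4,"wz":23.5,"dx":-54,"dy":-11.5,"dz":1,"hand":0.5},{"wx":-23.5,"wy":-5.4,"wz":23.5,"dx":-54,"dy":-11.5,"dz":2,"hand":0.5},{"wx":-23.5,"wy":-5.4,"wz":23.5,"dx":-54,"dy":-11.5,"dz":2,"hand":0.5},{"wx":-23.5,"wy":-5.4,"wz":23.5,"dx":-54,"dy":-11.5,"dz":2,"hand":0.5},{"wx":-23.5,"wy":-5.4,"wz":23.5,"dx":-54,"dy":-11.5,"dz":2,"hand":0.5},{"wx":-23.5,"wy":-5.4,"wz":23.5,"dx":-54,"dy":-11.5,"dz":2,"hand":0.5},{"wx":-23.5,"wy":-5.4,"wz":23.5,"dx":-54,"dy":-11.5,"dz":2,"hand":0.5},{"wx":-23.5,"wy":-5.4,"wz":23.5,"dx":-54,"dy":-11.5,"dz":2,"hand":0.5}]'

```text
t: 4.85
position: [0.4632, -0.2379, 0.1866]
eef_rot: [2.179, 1.751, 0.359]
contact_force: [-0.4, 0.5, -5.6]
finger_gap: 0.0629
```

```bash
python3 - <<'E'
from w import *
from rig import capture
s,p,W=wshot("w3")
D,o,_=deckframe(); T=tool(D[:,0],-D[:,2])
for n in ("side",):
    p,d=capture(n); cv2.imwrite(f"pics/{n}3.png",cv2.resize(p[160:360,220:460],None,fx=3,fy=3))
print("tcp deck",((s["position"]-o)@D*1000-[0,2,0]).round(1))
for z in (20,14): rowto(T,deckpt(104,0,z),s)
E
```

```text
4.85 [ 0.4632 -0.2379  0.1866] [-0.6   0.03  2.01  0.22  0.73 -0.52] [-0.4  0.5 -5.6] 0.06290259958588369
tcp deck [99.4 -4.7 99.5]
w [-0.77  0.43 -0.17] d [0.53 0.56 7.94] | rows rot 0.1 pos 1.3
w [-0.77  0.43 -0.17] d [0.53 0.57 8.54] | rows rot 0.1 pos 1.4
```

View pics/w3.png

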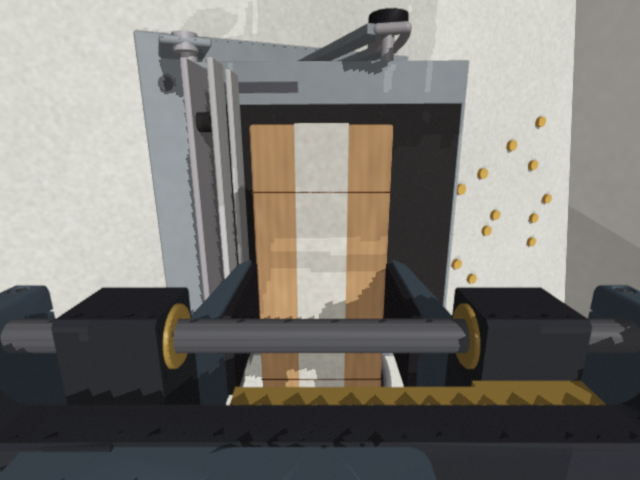

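View pics/side3.png

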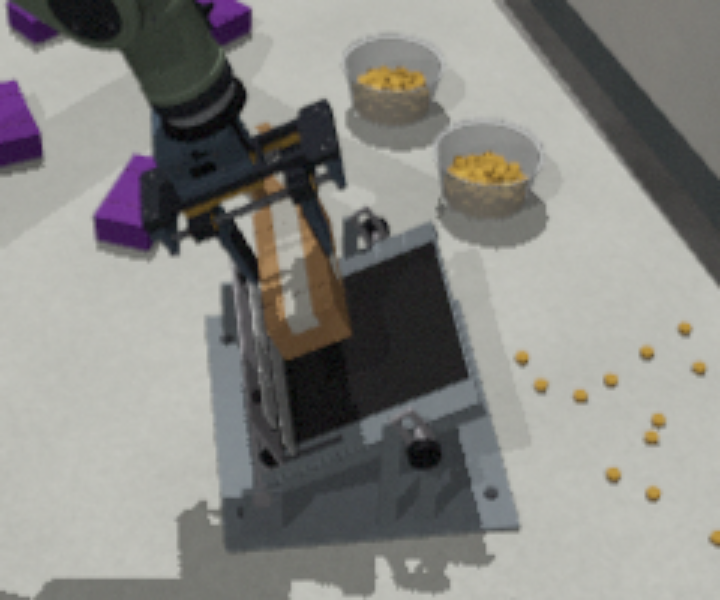

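Emit:
apply_moves --series '[{"wx":-0.8,"wy":0.4,"wz":-0.2,"dx":0.5,"dy":0.5,"dz":2.5,"hand":0.5},{"wx":-0.8,"wy":0.4,"wz":-0.2,"dx":0.5,"dy":0.5,"dz":5,"hand":0.5},{"wx":-0.8,"wy":0.4,"wz":-0.2,"dx":0.5,"dy":0.5,"dz":6.8,"hand":0.5},{"wx":-0.8,"wy":0.4,"wz":-0.2,"dx":0.5,"dy":0.5,"dz":7.8,"hand":0.5},{"wx":-0.8,"wy":0.4,"wz":-0.2,"dx":0.5,"dy":0.5,"dz":8.1,"hand":0.5},{"wx":-0.8,"wy":0.4,"wz":-0.2,"dx":0.5,"dy":0.5,"dz":8.1,"hand":0.5},{"wx":-0.8,"wy":0.4,"wz":-0.2,"dx":0.5,"dy":0.5,"dz":8.1,"hand":0.5}]'

```text
t: 5.82
position: [0.5035, -0.2386, 0.1189]
eef_rot: [2.156, 1.754, 0.383]
contact_force: [0.5, -0.4, -5.6]
finger_gap: 0.0626
```

```bash
python3 - <<'E'
from w import *
s,p,W=wshot("w4")
D,o,_=deckframe(); T=tool(D[:,0],-D[:,2])
print("tcp deck",((s["position"]-o)@D*1000-[0,2,0]).round(1), s["contact_force"]@D)
rowto(T,deckpt(104,0,11),s)
Q=(W-o)@D*1000
r=(Q[...,0]>10)&(Q[...,0]<68)&(Q[...,2]>10)&(Q[...,2]<80)&(Q[...,1]>30)&(Q[...,1]<115);q=Q[r]
for z in range(10,80,5):
    t=q[abs(q[:,2]-z)<2.5]
    if len(t)>20: print(z,len(t),np.percentile(t[:,0],[5,50,95,99]).round(1))
m=(Q[...,1]>-120)&(Q[...,1]<120)&(Q[...,0]>150)&(Q[...,0]<205)&(abs(Q[...,2])<10)
print("deck z seen",np.median(Q[m][:,2]),m.sum())
E
```

```text
5.825 [ 0.5035 -0.2386  0.1189] [-0.56  0.16  2.07  0.29  0.52 -0.57] [ 0.5 -0.4 -5.6] 0.06261123579658874
tcp deck [107.6   3.2  21.5] [-1.76685463 -0.23236714 -5.33075845]
w [ 0.47 -0.02  0.4 ] d [-0.32 -0.37  1.05] | rows rot 0.1 pos 0.2
10 323 [23.  23.5 38.3 38.5]
15 585 [23.4 38.2 38.7 38.7]
20 516 [37.9 38.3 38.7 38.8]
25 695 [29.  38.2 38.7 38.9]
30 1264 [34.5 37.8 38.6 38.8]
35 634 [35.  36.6 38.3 38.7]
50 831 [22.8 23.4 38.2 38.4]
55 1849 [22.9 24.  38.6 38.7]
60 2000 [22.9 24.  38.6 38.8]
65 2755 [22.9 26.5 38.6 38.8]
70 4682 [20.3 23.9 38.5 38.7]
75 2072 [20.4 29.6 38.1 38.6]
deck z seen 2.109879104401829 20562
```

View pics/w4.png

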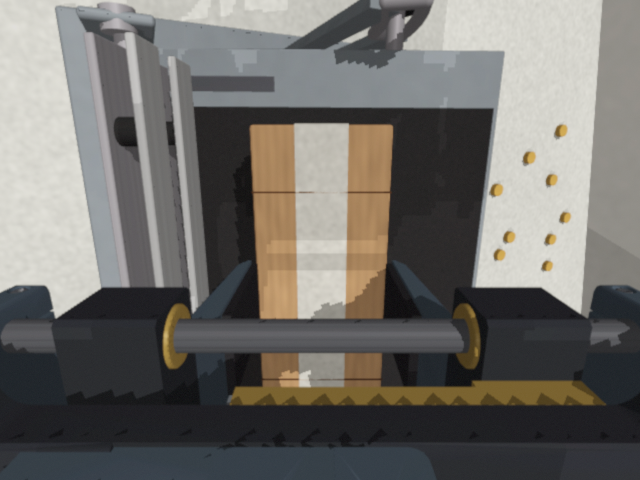

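The carton hovers parallel over the mat with its left edge about 35 mm up-slope of the rails, and the rails' face reads deck x≈38.7. I'll lower it slowly.

Emit:
apply_moves --series '[{"wx":0.4,"wy":0,"wz":0.2,"dx":-0.2,"dy":-0.4,"dz":0.3,"hand":0.5},{"wx":0.4,"wy":0,"wz":0.2,"dx":-0.2,"dy":-0.4,"dz":0.5,"hand":0.5},{"wx":0.4,"wy":0,"wz":0.2,"dx":-0.2,"dy":-0.4,"dz":0.7,"hand":0.5},{"wx":0.4,"wy":0,"wz":0.2,"dx":-0.2,"dy":-0.4,"dz":0.7,"hand":0.5}]'

```text
t: 6.38
position: [0.5022, -0.2403, 0.1099]
eef_rot: [2.165, 1.755, 0.377]
contact_force: [-0.3, 0.5, -5.1]
finger_gap: 0.0629
```

```bash
cat >> h.py <<'E'
def tcp():
    s=read_state();D,o,_=deckframe();print(round(s["t"],2),"tcp deck",((s["position"]-o)@D*1000-[0,2,0]).round(1),"F deck",(s["contact_force"]@D).round(1),"tq",s["wrist_torque"].round(2),"gap",round(s["finger_gap"],4))
    Rm=R.from_rotvec(s["eef_rot"]).as_matrix(); print("tool in deck",(D.T@Rm).round(3).tolist())
E
python3 -c "
from h import *
tcp()"
```

```text
6.38 tcp deck [103.    1.2  13.7] F deck [-2.5  0.4 -4.5] tq [ 0.02  0.77 -0.03] gap 0.0629
tool in deck [[-0.003, 1.0, -0.0], [1.0, 0.003, 0.001], [0.001, -0.0, -1.0]]
```

Emit:
apply_moves --series '[{"wx":0,"wy":0,"wz":0,"dx":0,"dy":0,"dz":0.1,"hand":0.5},{"wx":0,"wy":0,"wz":0,"dx":0,"dy":0,"dz":0.2,"hand":0.5}]'

```text
t: 6.62
position: [0.5031, -0.2405, 0.1083]
eef_rot: [2.165, 1.754, 0.378]
contact_force: [-4.4, 1.4, 2.1]
finger_gap: 0.0624
```

```bash
python3 -c "
from h import *
tcp()"
```

```text
6.62 tcp deck [103.2   1.2  11.9] F deck [-3.3  0.5  3.8] tq [0.13 0.94 0.06] gap 0.0624
tool in deck [[-0.003, 1.0, 0.0], [1.0, 0.003, 0.001], [0.001, 0.0, -1.0]]
```

Emit:
apply_moves --series '[{"wx":0,"wy":0,"wz":0,"dx":0,"dy":0,"dz":0.05,"hand":0.5},{"wx":0,"wy":0,"wz":0,"dx":0,"dy":0,"dz":0.05,"hand":0.85},{"wx":0,"wy":0,"wz":0,"dx":0,"dy":0,"dz":0.05,"hand":0.85},{"wx":0,"wy":0,"wz":0,"dx":0,"dy":0,"dz":0.05,"hand":0.85},{"wx":0,"wy":0,"wz":0,"dx":0,"dy":0,"dz":0,"hand":0.85},{"wx":0,"wy":0,"wz":0,"dx":0,"dy":0,"dz":0,"hand":0.85},{"wx":0,"wy":0,"wz":0,"dx":0,"dy":0,"dz":-2,"hand":0.85},{"wx":0,"wy":0,"wz":0,"dx":0,"dy":0,"dz":-6,"hand":0.85},{"wx":0,"wy":0,"wz":0,"dx":0,"dy":0,"dz":-11,"hand":0.85},{"wx":0,"wy":0,"wz":0,"dx":0,"dy":0,"dz":-12,"hand":0.85}]'

```text
t: 7.88
position: [0.4554, -0.231, 0.2213]
eef_rot: [2.16, 1.75, 0.379]
contact_force: [0.5, -0.1, -0.3]
finger_gap: 0.0776
```

```bash
cat >> w.py <<'E'
def carton(W,z0,L,x0=105,w=130):
    D,o,_=deckframe(); Q=(W-o)@D*1000-[0,2,0]
    m=((abs(Q[...,2]-z0)<8)&(abs(Q[...,1])<110)&(abs(Q[...,0]-x0)<w)).astype(np.uint8);k,l,st,ce=cv2.connectedComponentsWithStats(m)
    for i in range(1,k):
        if st[i,4]>300:
            q=Q[l==i]; c=q.mean(0); n=np.linalg.svd(q-c,full_matrices=0)[2][2]; r=cv2.minAreaRect(q[:,:2].astype(np.float32))
            print(st[i],"z",np.median(q[:,2]).round(1),"n",(n*np.sign(n[2])).round(3),r, "x98",np.percentile(q[:,0],[1,99]).round(1),"y",np.percentile(q[:,1],[1,99]).round(1))
E
python3 - <<'E'
from w import *
tcp(); s,p,W=wshot("w5"); carton(W,43,160)
from rig import capture
p,d=capture("top"); cv2.imwrite("pics/top5.png",p); carton(cloud("top",d),43,160)
# next: short carton hover
a=np.radians(11.8); rowto(tool([np.cos(a),np.sin(a),0],[0,0,-1]),[.546,.141,.12],s)
E
```

```text
7.88 tcp deck [105.4   0.4 134.9] F deck [ 0.4  0.  -0.5] tq [-0.09  0.29  0.01] gap 0.0776
tool in deck [[-0.004, 1.0, 0.006], [1.0, 0.004, -0.002], [-0.002, 0.006, -1.0]]
7.875 [ 0.4554 -0.231   0.2213] [-0.61 -0.02  1.97  0.22  0.8  -0.52] [ 0.5 -0.1 -0.3] 0.07763227928225233
[  277   129    83   189 14674] z 43.6 n [-0.    -0.001  1.   ] ((104.00666809082031, 2.6874160766601562), (64.35118865966797, 159.26734924316406), 0.18729203939437866) x98 [ 72.6 135.1] y [-74.2  81.5]
[211 140  15 125 685] z 43.2 n [1.    0.002 0.002] ((23.59347152709961, 23.241230010986328), (1.1832443475723267, 101.32154083251953), 0.16872277855873108) x98 [23.2 24. ] y [-25.1  73.2]
[362 237  62  32 721] z 42.0 n [0.009 0.001 1.   ] ((106.00152587890625, 3.4095840454101562), (66.09862518310547, 161.52133178710938), 0.5878334641456604) x98 [ 73.4 138. ] y [-75.7  83.2]
w [ 24.29   5.31 -23.39] d [38.31 -3.16  9.56] | rows rot 3.2 pos 6.3
```

View pics/w5.png

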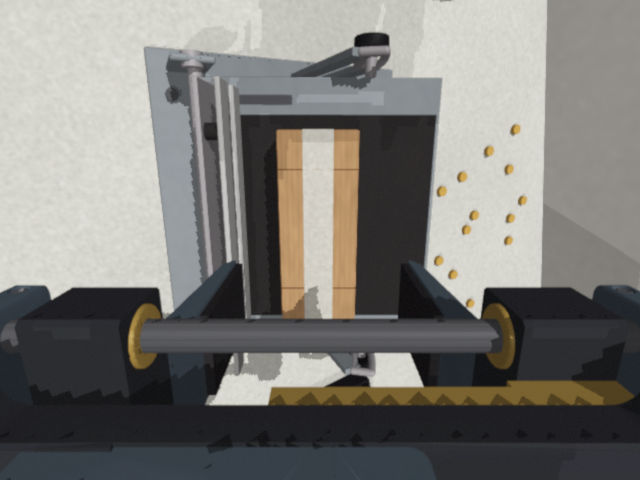

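The long carton lies flat, square and centred on the mat: deck x 104, y ~3, back edge 33 mm from the rails. Next is the short carton.

Emit:
apply_moves --series '[{"wx":0,"wy":0,"wz":0,"dx":4,"dy":-0.5,"dz":-3,"hand":1.0},{"wx":8,"wy":1.8,"wz":-7.8,"dx":10,"dy":-1,"dz":-3,"hand":1.0},{"wx":16,"wy":3.5,"wz":-15.6,"dx":16,"dy":-1.5,"dz":-2,"hand":1.0},{"wx":24.3,"wy":5.3,"wz":-23.4,"dx":22,"dy":-2,"dz":2,"hand":1.0},{"wx":24.3,"wy":5.3,"wz":-23.4,"dx":28,"dy":-2.5,"dz":6,"hand":1.0},{"wx":24.3,"wy":5.3,"wz":-23.4,"dx":34,"dy":-3,"dz":9,"hand":1.0},{"wx":24.3,"wy":5.3,"wz":-23.4,"dx":38.3,"dy":-3.2,"dz":9.5,"hand":1.0},{"wx":24.3,"wy":5.3,"wz":-23.4,"dx":38.3,"dy":-3.2,"dz":9.5,"hand":1.0},{"wx":24.3,"wy":5.3,"wz":-23.4,"dx":38.3,"dy":-3.2,"dz":9.5,"hand":1.0},{"wx":24.3,"wy":5.3,"wz":-23.4,"dx":38.3,"dy":-3.2,"dz":9.5,"hand":1.0}]'

```text
t: 9.22
position: [0.5436, 0.1411, 0.1175]
eef_rot: [-1.978, -2.432, 0.002]
contact_force: [-0.2, -0.4, -0.1]
finger_gap: 0.091
```

```bash
python3 - <<'E'
from w import *
s,p,W=wshot("w6")
m=((abs(W[...,2]-.036)<.0045)).astype(np.uint8);k,l,st,ce=cv2.connectedComponentsWithStats(m)
for i in range(1,k):
    if st[i,4]>1500:
        q=W[l==i]; print(st[i],ce[i].round(),np.median(q[:,2]),cv2.minAreaRect((q[:,:2]*1000).astype(np.float32)))
a=np.radians(11.8); rowto(tool([np.cos(a),np.sin(a),0],[0,0,-1]),[.546,.141,.010],s)
E
```

```text
9.225 [0.5436 0.1411 0.1175] [0.23 0.35 1.69 0.01 1.1  0.02] [-0.2 -0.4 -0.1] 0.09098978202463627
[ 546  111   94   98 4823] [595. 160.] 0.03416650242093433 ((736.6617431640625, 241.9654541015625), (62.02842712402344, 71.214111328125), 74.52252197265625)
[   51   132   161   155 12356] [131. 212.] 0.03681211545955665 ((390.96722412109375, 126.3488998413086), (121.8818359375, 64.73138427734375), 54.35027313232422)
[  283   160    84   148 11740] [324. 232.] 0.03691062353675714 ((545.2798461914062, 140.771240234375), (64.23600006103516, 121.21881103515625), 11.28738021850586)
w [-0.3  -0.25 -0.03] d [-0.11  0.29 10.75] | rows rot 0.0 pos 1.7
```

View pics/w6.png

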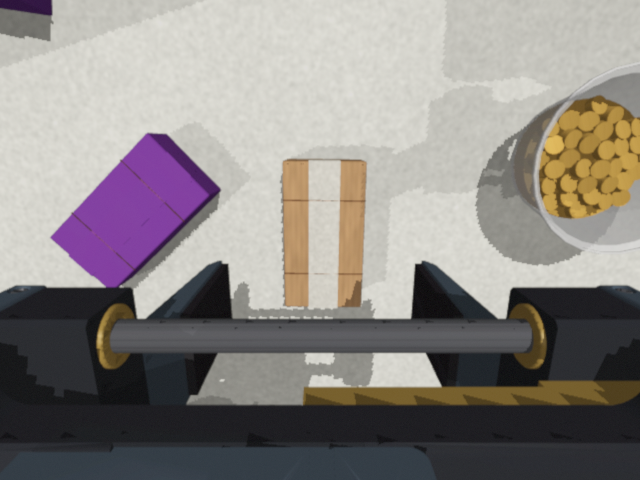

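The short carton sits between the fingers (column 324), at (0.545, 0.141) with yaw 11.3°. The decoy and tub are clear, so I'll grasp it.

Emit:
apply_moves --force 35 --series '[{"wx":-0.2,"wy":-0.2,"wz":0.3,"dx":0,"dy":0.2,"dz":5,"hand":1.0},{"wx":-0.2,"wy":-0.2,"wz":0.3,"dx":0,"dy":0.2,"dz":9,"hand":1.0},{"wx":-0.2,"wy":-0.2,"wz":0.3,"dx":0,"dy":0.2,"dz":10.6,"hand":1.0},{"wx":-0.2,"wy":-0.2,"wz":0.3,"dx":0,"dy":0.2,"dz":10.6,"hand":1.0},{"wx":-0.2,"wy":-0.2,"wz":0.3,"dx":0,"dy":0.2,"dz":10.6,"hand":0.5},{"wx":-0.2,"wy":-0.2,"wz":0.3,"dx":0,"dy":0.2,"dz":10.6,"hand":0.5},{"wx":-0.2,"wy":-0.2,"wz":0.3,"dx":0,"dy":0.2,"dz":10.6,"hand":0.5},{"wx":-0.2,"wy":-0.2,"wz":0.3,"dx":0,"dy":0.2,"dz":10.6,"hand":0.5},{"wx":-0.2,"wy":-0.2,"wz":0.3,"dx":0,"dy":0.2,"dz":10.6,"hand":0.5}]'

```text
t: 10.4
position: [0.5453, 0.1432, 0.0118]
eef_rot: [-1.986, -2.432, 0.0]
contact_force: [0.8, 0.8, 0.3]
finger_gap: 0.0463
```

Emit:
apply_moves --series '[{"wx":0,"wy":0,"wz":0,"dx":0,"dy":0,"dz":-1,"hand":0.5},{"wx":0,"wy":0,"wz":0,"dx":0,"dy":0,"dz":-5,"hand":0.5},{"wx":0,"wy":0,"wz":0,"dx":0,"dy":0,"dz":-10,"hand":0.5},{"wx":0,"wy":0,"wz":0,"dx":0,"dy":0,"dz":-15,"hand":0.5},{"wx":0,"wy":0,"wz":0,"dx":0,"dy":0,"dz":-21,"hand":0.5},{"wx":0,"wy":0,"wz":0,"dx":0,"dy":0,"dz":-23,"hand":0.5},{"wx":0,"wy":0,"wz":0,"dx":0,"dy":0,"dz":-23,"hand":0.5}]'

```text
t: 11.28
position: [0.5464, 0.1432, 0.244]
eef_rot: [1.986, 2.433, 0.006]
contact_force: [-0.4, 0.1, -0.0]
finger_gap: 0.0458
```

```bash
python3 - <<'E'
from h import *
s=read_state(); print(s["position"],s["contact_force"],s["finger_gap"])
D,o,_=deckframe(); T=tool(D[:,0],-D[:,2])
for z in (130,80): print(z,deckpt(104,2,z)); rowto(T,deckpt(104,2,z))
E
```

```text
[0.54644302 0.14316062 0.24402306] [-0.35463405  0.11527843 -0.01347776] 0.045788988062749635
130 [ 0.45640086 -0.22963216  0.21630491]
w [-23.8   -5.15  23.31] d [-34.73 -16.29   2.67] | rows rot 3.2 pos 6.2
80 [ 0.47654206 -0.23397141  0.17074722]
w [-23.8   -5.15  23.31] d [-35.56 -14.42   7.23] | rows rot 3.2 pos 6.2
```

The gap closed to 46 mm and there is no weight on the wrist, so the carton isn't in the hand. Looking again.

```bash
python3 - <<'E'
from w import *
from rig import capture
s,p,W=wshot("w7")
for n in ["top"]:
    p,d=capture(n); cv2.imwrite(f"pics/{n}7.png",cv2.resize(p[150:370,80:480],None,fx=2,fy=2)); W2=cloud(n,d)
for nm,w in (("w",W),("t",W2)):
  m=((abs(w[...,2]-.036)<.0045)).astype(np.uint8);k,l,st,ce=cv2.connectedComponentsWithStats(m)
  for i in range(1,k):
    if st[i,4]>500:
        q=w[l==i]; print(nm,st[i],ce[i].round(),np.median(q[:,2]),cv2.minAreaRect((q[:,:2]*1000).astype(np.float32)))
E
```

```text
11.275 [0.5464 0.1432 0.244 ] [0.24 0.27 1.48 0.   1.38 0.03] [-0.4  0.1 -0. ] 0.045788988062749635
w [  44    0   70   48 2910] [80. 21.] 0.036583098853819634 ((273.532470703125, 281.2956237792969), (65.83226776123047, 43.149574279785156), 4.931453227996826)
w [478 102  84 103 904] [539. 154.] 0.03618633389320455 ((750.6318969726562, 243.12803649902344), (78.5739517211914, 107.94522094726562), 6.808441162109375)
w [ 473  117   67   72 2279] [507. 153.] 0.03409327831365333 ((737.1339111328125, 242.68728637695312), (66.06332397460938, 68.4113998413086), 56.84751892089844)
w [ 126  136  114  114 6218] [183. 193.] 0.03675133223680546 ((391.28570556640625, 126.60624694824219), (121.16896057128906, 64.38809204101562), 54.33481216430664)
w [ 290  155   59  106 5938] [319. 207.] 0.03686233347613238 ((545.296630859375, 141.02938842773438), (64.38462829589844, 120.33356475830078), 11.29394817352295)
t [120 220  45  39 621] [142. 239.] 0.03588854061276803 ((563.3870849609375, 490.379150390625), (66.54826354980469, 122.0600357055664), 28.44843864440918)
t [102 278  37  46 658] [120. 300.] 0.03567784050509126 ((384.88800048828125, 554.715576171875), (121.11386108398438, 66.6170654296875), 23.809978485107422)
t [179 325  43  26 650] [199. 337.] 0.03579309515670748 ((271.3026123046875, 319.874267578125), (63.9783935546875, 123.67840576171875), 3.854030132293701)
```

View pics/w7.png

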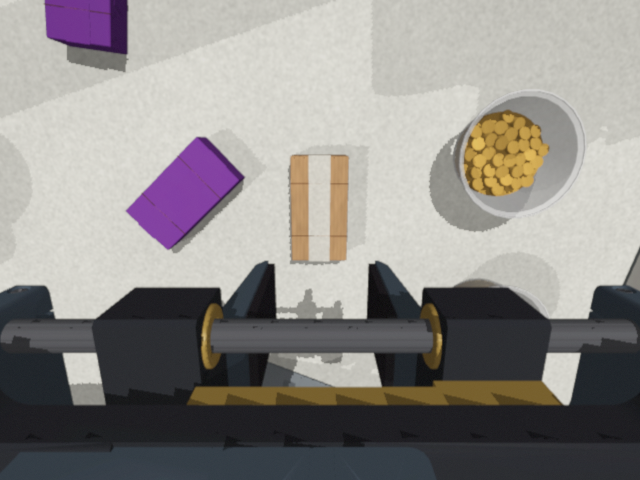

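View pics/top7.png

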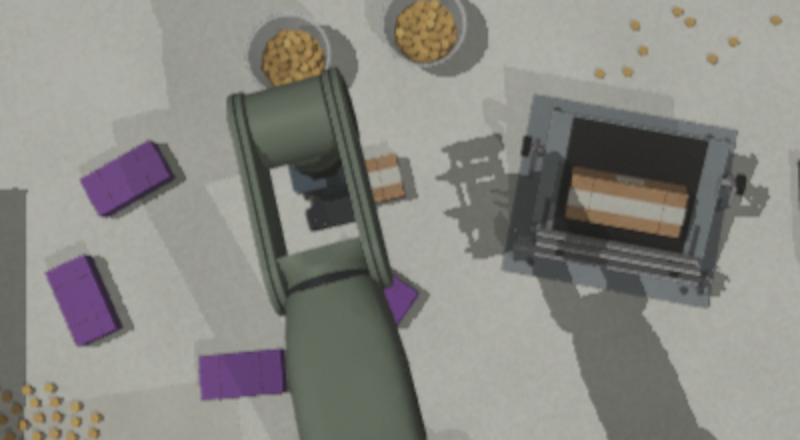

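The carton hasn't moved at all, still at (0.545, 0.141), yet the fingers shut to 46 mm. I'll reopen, go down and look before closing.

Emit:
apply_moves --series '[{"wx":0,"wy":0,"wz":0,"dx":0,"dy":0,"dz":0,"hand":1.0},{"wx":0,"wy":0,"wz":0,"dx":0,"dy":0,"dz":5,"hand":1.0},{"wx":0,"wy":0,"wz":0,"dx":0.2,"dy":-0.1,"dz":11,"hand":1.0},{"wx":0,"wy":0,"wz":0,"dx":0.2,"dy":-0.1,"dz":15,"hand":1.0},{"wx":0,"wy":0,"wz":0,"dx":0.2,"dy":-0.1,"dz":18,"hand":1.0},{"wx":0,"wy":0,"wz":0,"dx":0.2,"dy":-0.1,"dz":19,"hand":1.0},{"wx":0,"wy":0,"wz":0,"dx":0.2,"dy":-0.1,"dz":19,"hand":1.0}]'

```text
t: 12.25
position: [0.5436, 0.1448, 0.0511]
eef_rot: [-1.985, -2.431, 0.002]
contact_force: [-0.9, -0.9, 0.1]
finger_gap: 0.0913
```

```bash
python3 - <<'E'
from w import *
s,p,W=wshot("w8")
from rig import capture
p,d=capture("side"); cv2.imwrite("pics/side8.png",cv2.resize(p[110:310,180:420],None,fx=3,fy=3))
E
```

```text
12.25 [0.5436 0.1448 0.0511] [0.24 0.42 1.78 0.   0.95 0.04] [-0.9 -0.9  0.1] 0.0912935706603717
```

View pics/w8.png

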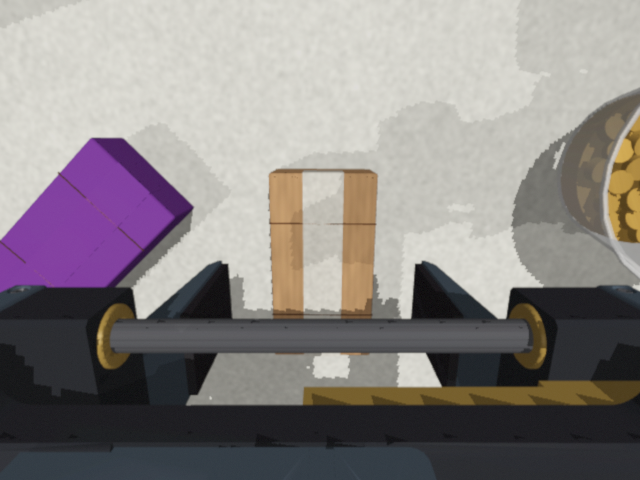

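View pics/side8.png

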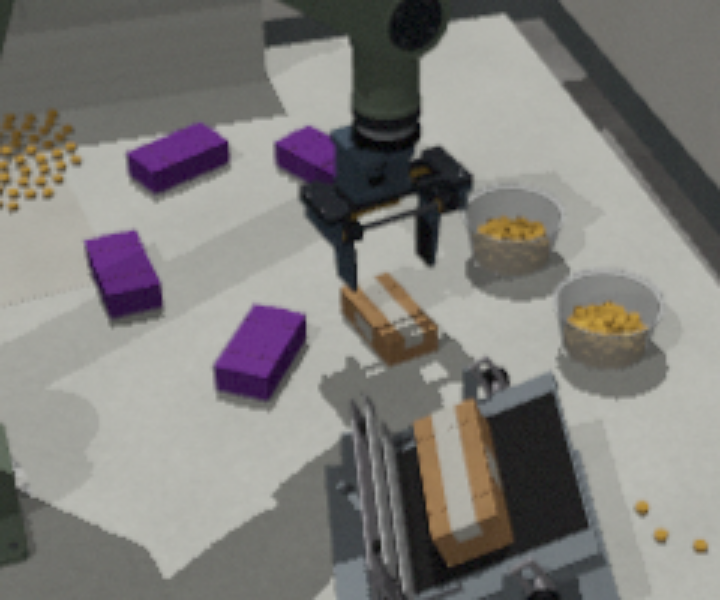

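```bash
python3 - <<'E'
from h import *
def proj(n,P):
    c=calibration(n);f=240/np.tan(np.radians(c["vfov"]/2));T=np.linalg.inv(c["cam_to_world"]);q=T[:3,:3]@P+T[:3,3];return np.array([c["cx"]+f*q[0]/q[2],c["cy"]+f*q[1]/q[2]])
s=read_state(); Rm=R.from_rotvec(s["eef_rot"]).as_matrix()
for k in (0,.05,-.05): 
    u=proj("side",s["position"]+Rm[:,1]*k); print(u,(u-[180,110])*3)
print((proj("side",np.array([.5453,.141,.036]))-[180,110])*3)
# wrist
c=calibration("wrist"); print(c); f=240/np.tan(np.radians(c["vfov"]/2)); Ti=np.linalg.inv(c["tool_from_camera"])
for pt in ([0,0,0],[0,.045,0],[0,-.045,0],[0,0,.02]):
    q=Ti[:3,:3]@np.array(pt)+Ti[:3,3]; print(pt,c["cx"]+f*q[0]/q[2],c["cy"]+f*q[1]/q[2],q[2])
E
```

```text
[308.80379732 206.37097148] [386.41139197 289.11291443]
[321.49341578 202.20609727] [424.48024735 276.6182918 ]
[295.83664592 210.62693509] [347.50993775 301.88080528]
[387.90986811 302.75447711]
{'vfov': 66.35661511821215, 'cx': 321.19119251612904, 'cy': 239.89882013120973, 'tool_from_camera': array([[-3.87035825e-04, -9.64315177e-01, -2.64756662e-01,
         7.45752031e-02],
       [ 9.99999764e-01, -5.23544232e-04,  4.45034750e-04,
        -6.29146342e-05],
       [-5.67765587e-04, -2.64756427e-01,  9.64315152e-01,
        -2.01324219e-01],
       [ 0.00000000e+00,  0.00000000e+00,  0.00000000e+00,
         1.00000000e+00]])}
[0, 0, 0] 321.15253225173564 271.8403109273195 0.21388430508749934
[0, 0.045, 0] 398.37290581141997 271.7968921506671 0.21390433165126116
[0, -0.045, 0] 243.91769663466164 271.8837378355674 0.21386427852373752
[0, 0, 0.02] 321.13785421731905 260.8626321273853 0.23317060812197454
```

Emit:
apply_moves --series '[{"wx":0,"wy":0,"wz":0,"dx":-0.3,"dy":0.15,"dz":2,"hand":1.0},{"wx":0,"wy":0,"wz":0,"dx":-0.3,"dy":0.15,"dz":4.2,"hand":1.0},{"wx":0,"wy":0,"wz":0,"dx":-0.3,"dy":0.15,"dz":4.2,"hand":1.0},{"wx":0,"wy":0,"wz":0,"dx":-0.3,"dy":0.15,"dz":4.2,"hand":1.0}]'

```text
t: 12.85
position: [0.547, 0.1425, 0.0111]
eef_rot: [-1.987, -2.433, -0.003]
contact_force: [-0.1, -0.2, 1.1]
finger_gap: 0.0915
```

```bash
python3 - <<'E'
from w import *
s,p,W=wshot("w9")
from rig import capture
p,d=capture("side"); cv2.imwrite("pics/side9.png",cv2.resize(p[160:260,260:380],None,fx=6,fy=6))
E
```

```text
12.85 [0.547  0.1425 0.0111] [0.23 0.47 1.82 0.   0.85 0.03] [-0.1 -0.2  1.1] 0.09152519380750536
```

View pics/w9.png

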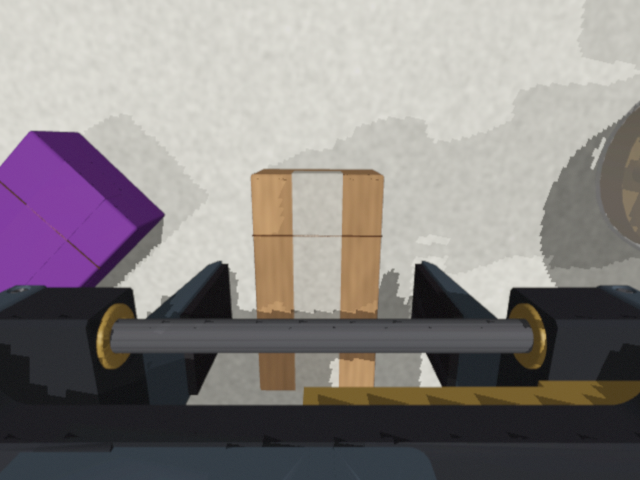

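View pics/side9.png

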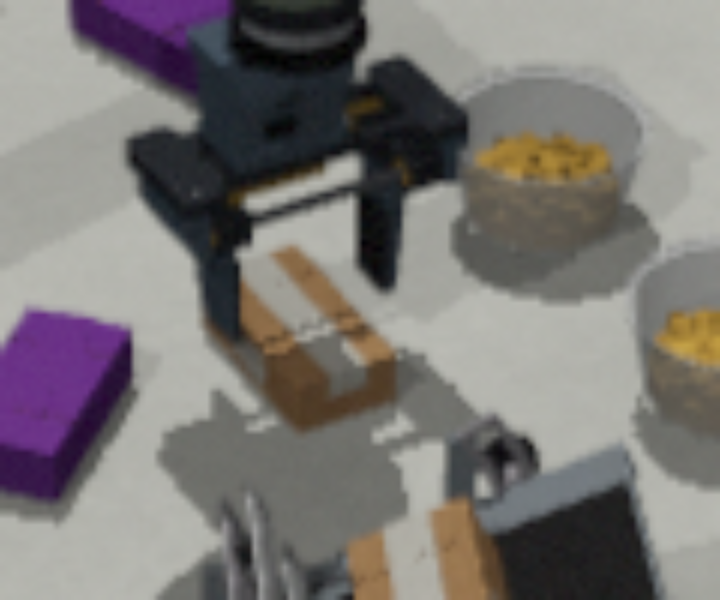

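The fingers clearly straddle the short carton now (wrist columns 252–382 between the pads at 228 and 415). I'll lower slightly and close.

Emit:
apply_moves --force 30 --series '[{"wx":0,"wy":0,"wz":0,"dx":0,"dy":0,"dz":0.3,"hand":1.0},{"wx":0,"wy":0,"wz":0,"dx":0,"dy":0,"dz":0.3,"hand":0.6},{"wx":0,"wy":0,"wz":0,"dx":0,"dy":0,"dz":0.3,"hand":0.6},{"wx":0,"wy":0,"wz":0,"dx":0,"dy":0,"dz":0.3,"hand":0.6},{"wx":0,"wy":0,"wz":0,"dx":0,"dy":0,"dz":0.3,"hand":0.6}]'

```text
t: 13.58
position: [0.546, 0.1423, 0.0067]
eef_rot: [-1.986, -2.432, 0.0]
contact_force: [-0.4, -0.5, -0.2]
finger_gap: 0.056
```

```bash
python3 - <<'E'
from w import *
s,p,W=wshot("w10")
from rig import capture
p,d=capture("side"); cv2.imwrite("pics/side10.png",cv2.resize(p[160:260,260:380],None,fx=6,fy=6))
E
```

```text
13.575 [0.546  0.1423 0.0067] [0.23 0.47 1.82 0.   0.85 0.03] [-0.4 -0.5 -0.2] 0.05595939624861704
```

View pics/w10.png

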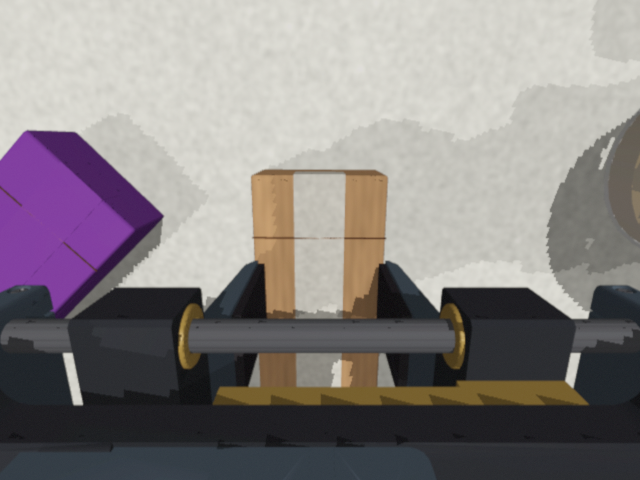

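```bash
python3 - <<'E'
from w import *
from rig import capture
s=read_state(); p,d=capture("side"); W=cloud("side",d); Rm=R.from_rotvec(s["eef_rot"]).as_matrix()
Q=(W-s["position"])@Rm*1000
m=(abs(Q[...,0])<30)&(abs(Q[...,1])<65)&(Q[...,2]<30)&(Q[...,2]>-60)&(p.max(2)<90)
for y0 in range(-65,65,10):
    q=Q[m&(Q[...,1]>=y0)&(Q[...,1]<y0+10)]
    if len(q)>5: print(y0,len(q),"x",np.percentile(q[:,0],[5,95]).round(),"z max",np.percentile(q[:,2],[90,98,100]).round(1))
s2,p2,W2=wshot("w11"); Q=(W2-s2["position"])@Rm*1000
m=(p2.max(2)<90)&(abs(Q[...,1])<60)&(abs(Q[...,0])<30)&(Q[...,2]>-80)
for y0 in range(-60,60,10):
    q=Q[m&(Q[...,1]>=y0)&(Q[...,1]<y0+10)]
    if len(q)>5: print("w",y0,len(q),"x",np.percentile(q[:,0],[5,95]).round(),"z max",np.percentile(q[:,2],[2,90,98,100]).round(1))
br=(p2[...,2]>120)&(p2[...,2]>p2[...,0]*1.4); q=W2[br&(W2[...,2]>.02)]; 
print("carton pts",np.median(q,0),len(q))
E
```

```text
-45 43 x [-26.  22.] z max [-10.1   0.4   0.4]
-35 24 x [-29.  26.] z max [-10.   -1.8   3. ]
15 17 x [-24.   4.] z max [-24.8 -22.8 -22. ]
25 43 x [-22.  12.] z max [-29.3 -23.9 -19.9]
13.725 [0.546  0.1423 0.0067] [0.23 0.47 1.82 0.   0.85 0.03] [-0.6  0.8  0.6] 0.05466627289638775
w -40 793 x [16. 18.] z max [-79.6 -43.1 -35.6 -32.4]
w -30 1109 x [-13.  16.] z max [-79.4 -37.9 -33.5 -28.4]
w 20 1224 x [-13.  16.] z max [-79.3 -32.8 -29.9 -28.9]
w 30 780 x [16. 18.] z max [-79.5 -42.4 -35.6 -30.9]
carton pts [0.54555316 0.16921339 0.03684117] 11346
```

View pics/side10.png

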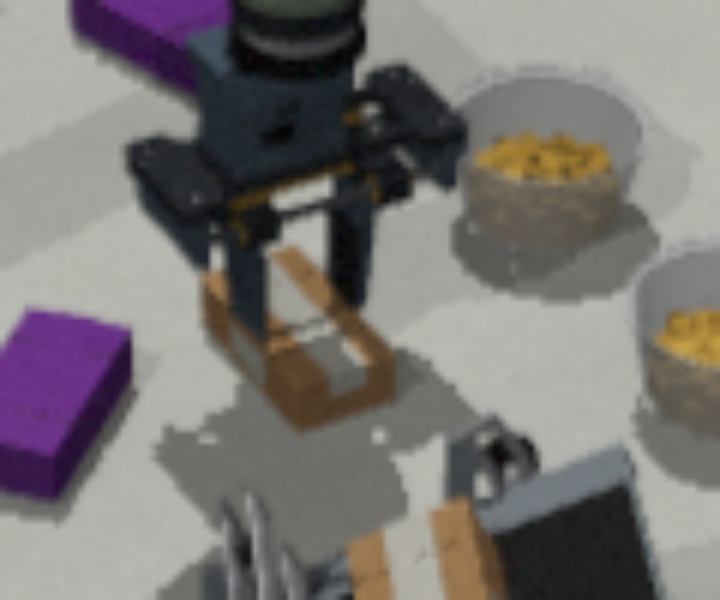

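Images suggest the fingers end at, or pass into, the carton's top surface. I need to know where the finger tips are relative to the reported TCP, so I'll lift, keep the same opening and measure.

Emit:
apply_moves --series '[{"wx":0,"wy":0,"wz":0,"dx":0,"dy":0,"dz":-4,"hand":0.6},{"wx":0,"wy":0,"wz":0,"dx":0,"dy":0,"dz":-8,"hand":0.6},{"wx":0,"wy":0,"wz":0,"dx":0,"dy":0,"dz":-8,"hand":0.6}]'

```text
t: 14.15
position: [0.5485, 0.1428, 0.0899]
eef_rot: [1.985, 2.431, 0.009]
contact_force: [0.7, -0.6, -0.9]
finger_gap: 0.0545
```

```bash
cat > tips.py <<'E'
from w import *
from rig import capture
import sys
nm=sys.argv[1]
s=read_state(); p,d=capture("side"); W=cloud("side",d); Rm=R.from_rotvec(s["eef_rot"]).as_matrix()
cv2.imwrite(f"pics/side{nm}.png",cv2.resize(p[130:250,250:400],None,fx=5,fy=5))
Q=(W-s["position"])@Rm*1000
m=(abs(Q[...,0])<25)&(abs(Q[...,1])<65)&(Q[...,2]<30)&(Q[...,2]>-60)&(p.max(2)<90)
for y0 in range(-65,65,10):
    q=Q[m&(Q[...,1]>=y0)&(Q[...,1]<y0+10)]
    if len(q)>5: print("side",y0,len(q),"x",np.percentile(q[:,0],[5,95]).round(),"z max",np.percentile(q[:,2],[90,98,100]).round(1))
s2,p2,W2=wshot("w"+nm); Q=(W2-s2["position"])@Rm*1000
m=(p2.max(2)<90)&(abs(Q[...,1])<60)&(abs(Q[...,0])<30)&(Q[...,2]>-80)&(Q[...,2]<15)
for y0 in range(-60,60,10):
    q=Q[m&(Q[...,1]>=y0)&(Q[...,1]<y0+10)]
    if len(q)>5: print("w",y0,len(q),"x",np.percentile(q[:,0],[5,95]).round(),"z max",np.percentile(q[:,2],[2,90,98,100]).round(1))
E
python3 tips.py 12
```

```text
side -45 30 x [-20.   8.] z max [-39.8 -37.3 -37.2]
side -35 8 x [-19. -15.] z max [-35.7 -35.3 -35.2]
side 15 12 x [-20.   5.] z max [-39.4 -35.3 -34.1]
side 25 40 x [-19.  13.] z max [-34.2 -31.  -30.7]
14.2 [0.5468 0.1424 0.0879] [0.23 0.38 1.73 0.   1.03 0.03] [-0.8 -0.3 -1.2] 0.05461379482931363
w -40 754 x [16. 18.] z max [-79.6 -43.4 -36.5 -32.5]
w -30 1121 x [-12.  16.] z max [-79.4 -38.6 -34.2 -31.7]
w 20 1093 x [-13.  16.] z max [-79.4 -36.5 -31.9 -30.3]
w 30 806 x [16. 18.] z max [-79.5 -42.7 -35.5 -30.7]
```

View pics/w12.png

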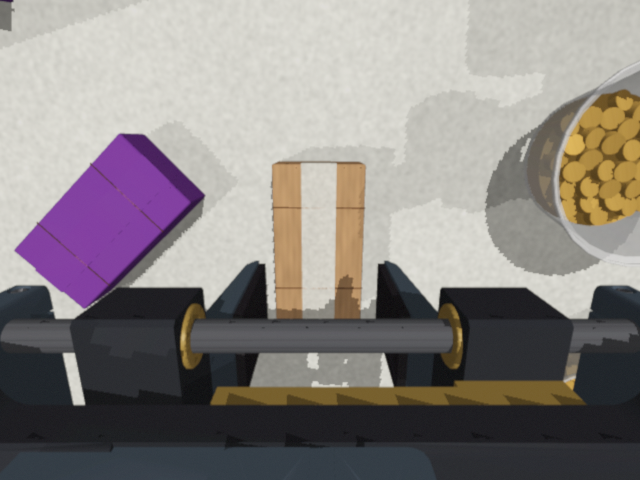

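View pics/side12.png

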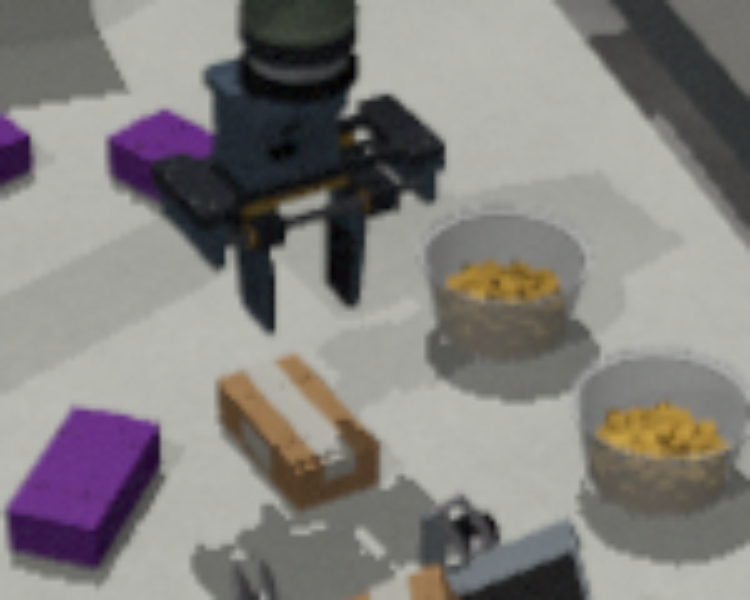

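The finger tips actually end about 31 mm behind the reported TCP. Both the wrist and side depth show this, which explains why I closed above the 36 mm carton and only just caught the top of the long one. I'll measure the gripper body too, then work with the real tips.

```bash
python3 - <<'E'
from w import *
from rig import capture
s=read_state(); Rm=R.from_rotvec(s["eef_rot"]).as_matrix()
for n in ("side","top","wrist"):
    if n=="wrist": _,p,W=wshot("w13")
    else: p,d=capture(n); W=cloud(n,d)
    Q=(W-s["position"])@Rm*1000
    m=(abs(Q[...,0])<60)&(abs(Q[...,1])<110)&(Q[...,2]<-20)&(Q[...,2]>-250)
    for y0 in range(-110,110,10):
        q=Q[m&(Q[...,1]>=y0)&(Q[...,1]<y0+10)]
        if len(q)>3: print(n,y0,len(q),"x",np.percentile(q[:,0],[2,98]).round(),"z",np.percentile(q[:,2],[1,50,98,100]).round(1))
E
```

```text
side -100 32 x [-39.  23.] z [-152.  -144.  -132.2 -132.1]
side -90 112 x [-42.  34.] z [-152.3 -135.9 -106.6 -106.5]
side -80 59 x [-42.  34.] z [-152.  -146.8 -110.8 -105.7]
side -70 49 x [-39.  34.] z [-152.4 -146.8 -116.9 -115.9]
side -60 180 x [-40.  26.] z [-209.  -162.7 -107.9  -99.6]
side -50 177 x [-41.  27.] z [-216.9 -156.2  -47.8  -35.4]
side -40 224 x [-40.  28.] z [-249.7 -194.8  -33.7  -29.2]
side -30 123 x [-37.  14.] z [-248.4 -204.9 -115.6  -44.1]
side -20 112 x [-40. -13.] z [-247.3 -185.4 -120.8 -113.4]
side -10 96 x [-39. -18.] z [-244.6 -183.3 -119.6 -117.9]
side 0 86 x [-42. -17.] z [-244.4 -181.4 -121.6 -116.2]
side 10 60 x [-37. -19.] z [-245.4 -168.9 -117.  -115.6]
side 20 164 x [-37.  14.] z [-238.1  -79.4  -27.3  -25. ]
side 30 81 x [-41.  17.] z [-150.8 -111.1  -38.3  -25.7]
side 40 63 x [-38.  23.] z [-150.6 -130.2 -106.1  -83.4]
side 50 43 x [-38.  28.] z [-151.  -143.9 -119.  -117.1]
side 60 69 x [-42.  35.] z [-151.7 -146.  -117.2 -115.5]
side 70 85 x [-40.  32.] z [-151.3 -136.2 -105.6 -102.7]
side 80 32 x [-41.  33.] z [-150.3 -146.6 -123.8 -114. ]

[... 793 characters left out ...]

wrist -30 7751 x [-11.  33.] z [-155.9 -143.5  -37.1  -29.1]
wrist -20 6737 x [24. 33.] z [-157.1 -145.4 -122.2 -119.4]
wrist -10 6865 x [24. 33.] z [-157.1 -145.7 -122.  -119.3]
wrist 0 6868 x [24. 33.] z [-157.2 -145.6 -122.  -118.9]
wrist 10 6516 x [22. 33.] z [-157.1 -145.  -122.  -119.5]
wrist 20 9498 x [-10.  35.] z [-151.4 -136.7  -38.2  -27.9]
wrist 30 12867 x [ 1. 39.] z [-151.3 -131.7  -54.3  -28.6]
wrist 40 9809 x [19. 39.] z [-151.3 -135.7 -116.1 -111.7]
wrist 50 3501 x [19. 38.] z [-151.2 -142.1 -119.1 -112.5]
wrist 60 1516 x [26. 34.] z [-126.6 -124.6 -120.5 -119.4]
wrist 70 5052 x [ 6. 38.] z [-126.8 -117.8 -108.7 -106.8]
wrist 80 6 x [37. 38.] z [-112.2 -110.7 -109.7 -109.7]
```

The gripper body's underside reads 107 mm and the tips 28–30 mm behind the reported TCP. The whole hand therefore sits ~28 mm higher than reported, while the 79 mm finger length matches the spec. I'll grasp the short carton with the tips really 7 mm above the bench (reported z ≈ −0.021).

Emit:
apply_moves --force 35 --series '[{"wx":0,"wy":0,"wz":0,"dx":0,"dy":0,"dz":0,"hand":1.0},{"wx":0,"wy":0,"wz":0,"dx":0,"dy":0,"dz":0,"hand":1.0},{"wx":0,"wy":0,"wz":0,"dx":0,"dy":0,"dz":4,"hand":1.0},{"wx":0,"wy":0,"wz":0,"dx":0,"dy":0,"dz":7,"hand":1.0},{"wx":0,"wy":0,"wz":0,"dx":0,"dy":0,"dz":9,"hand":1.0},{"wx":0,"wy":0,"wz":0,"dx":0,"dy":0,"dz":10.3,"hand":1.0},{"wx":0,"wy":0,"wz":0,"dx":0,"dy":0,"dz":10.3,"hand":1.0}]'

```text
t: 15.28
position: [0.5453, 0.1422, -0.0171]
eef_rot: [-1.985, -2.431, 0.003]
contact_force: [-0.4, -0.1, 1.4]
finger_gap: 0.0911
```

Emit:
apply_moves --force 35 --series '[{"wx":0,"wy":0,"wz":0,"dx":0,"dy":0,"dz":0,"hand":0.5},{"wx":0,"wy":0,"wz":0,"dx":0,"dy":0,"dz":0,"hand":0.5},{"wx":0,"wy":0,"wz":0,"dx":0,"dy":0,"dz":0,"hand":0.5},{"wx":0,"wy":0,"wz":0,"dx":0,"dy":0,"dz":0,"hand":0.5}]'

```text
t: 15.78
position: [0.5449, 0.1421, -0.0158]
eef_rot: [-1.985, -2.431, 0.003]
contact_force: [-3.5, 0.1, 5.2]
finger_gap: 0.0638
```

Gap 63.8 mm, so the carton is held. Lifting.

Emit:
apply_moves --series '[{"wx":0,"wy":0,"wz":0,"dx":0,"dy":0,"dz":-1,"hand":0.5},{"wx":0,"wy":0,"wz":0,"dx":0,"dy":0,"dz":-5,"hand":0.5},{"wx":0,"wy":0,"wz":0,"dx":0,"dy":0,"dz":-10,"hand":0.5},{"wx":0,"wy":0,"wz":0,"dx":0,"dy":0,"dz":-15,"hand":0.5},{"wx":0,"wy":0,"wz":0,"dx":0,"dy":0,"dz":-21,"hand":0.5},{"wx":0,"wy":0,"wz":0,"dx":0,"dy":0,"dz":-23,"hand":0.5},{"wx":0,"wy":0,"wz":0,"dx":0,"dy":0,"dz":-23,"hand":0.5}]'

```text
t: 16.65
position: [0.5471, 0.1423, 0.2152]
eef_rot: [1.986, 2.433, 0.005]
contact_force: [0.4, -0.0, -5.4]
finger_gap: 0.0635
```

```bash
python3 - <<'E'
from h import *
s=read_state(); print(s["position"],s["contact_force"],s["finger_gap"])
D,o,_=deckframe(); T=tool(D[:,0],-D[:,2])
# underside height above deck h -> tcp z = h-16
for h in (100,60): print(h,deckpt(104,2,h-16)); rowto(T,deckpt(104,2,h-16))
E
```

```text
[0.54709501 0.14229235 0.21522225] [ 0.38732204 -0.0378802  -5.37920737] 0.06353262332273409
100 [ 0.47493076 -0.23362427  0.17439184]
w [-23.84  -5.13  23.32] d [-35.39 -14.6    4.  ] | rows rot 3.2 pos 6.2
60 [ 0.49104372 -0.23709567  0.13794569]
w [-23.84  -5.13  23.32] d [-36.06 -13.1    7.65] | rows rot 3.2 pos 6.3
```

Emit:
apply_moves --series '[{"wx":0,"wy":0,"wz":0,"dx":-6,"dy":-2.5,"dz":-2,"hand":0.5},{"wx":-8,"wy":-1.7,"wz":7.8,"dx":-12,"dy":-5,"dz":-3,"hand":0.5},{"wx":-16,"wy":-3.4,"wz":15.6,"dx":-18,"dy":-7.5,"dz":-2,"hand":0.5},{"wx":-23.8,"wy":-5.1,"wz":23.3,"dx":-24,"dy":-10,"dz":0,"hand":0.5},{"wx":-23.8,"wy":-5.1,"wz":23.3,"dx":-30,"dy":-13,"dz":2,"hand":0.5},{"wx":-23.8,"wy":-5.1,"wz":23.3,"dx":-35.4,"dy":-14.6,"dz":3,"hand":0.5},{"wx":-23.8,"wy":-5.1,"wz":23.3,"dx":-35.4,"dy":-14.6,"dz":3,"hand":0.5},{"wx":-23.8,"wy":-5.1,"wz":23.3,"dx":-35.4,"dy":-14.6,"dz":3,"hand":0.5},{"wx":-23.8,"wy":-5.1,"wz":23.3,"dx":-35.4,"dy":-14.6,"dz":3,"hand":0.5}]'

```text
t: 17.77
position: [0.473, -0.2327, 0.1819]
eef_rot: [2.173, 1.756, 0.372]
contact_force: [0.3, -0.3, -5.7]
finger_gap: 0.064
```

```bash
python3 - <<'E'
from w import *
tcp(); s,p,W=wshot("w14")
D,o,_=deckframe(); T=tool(D[:,0],-D[:,2])
rowto(T,deckpt(104,2,42+8-16),s)
from rig import capture
p,d=capture("side"); cv2.imwrite("pics/side14.png",cv2.resize(p[170:350,240:440],None,fx=3.5,fy=3.5))
E
```

```text
17.77 tcp deck [105.2   2.5  91.7] F deck [-2.  -0.3 -5.3] tq [0.07 0.61 0.03] gap 0.064
tool in deck [[-0.001, 1.0, -0.008], [1.0, 0.001, 0.0], [0.0, -0.008, -1.0]]
17.775 [ 0.473  -0.2327  0.1819] [-0.58  0.05  2.01  0.23  0.71 -0.51] [ 0.3 -0.3 -5.7] 0.06400293016967158
w [-0.45 -0.02  0.05] d [-0.05 -0.07  5.77] | rows rot 0.0 pos 0.9
```

View pics/w14.png

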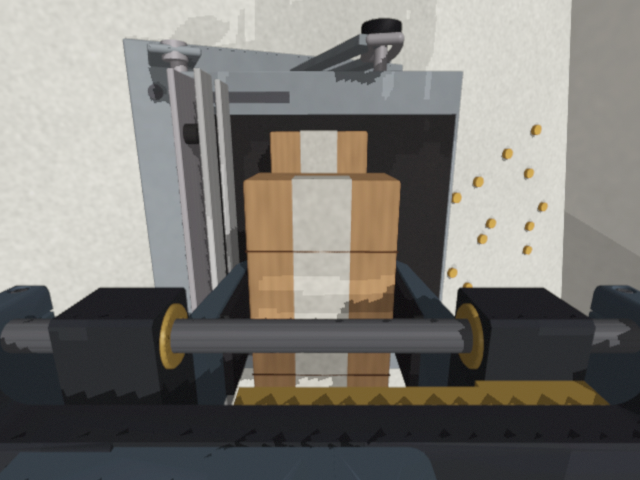

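View pics/side14.png

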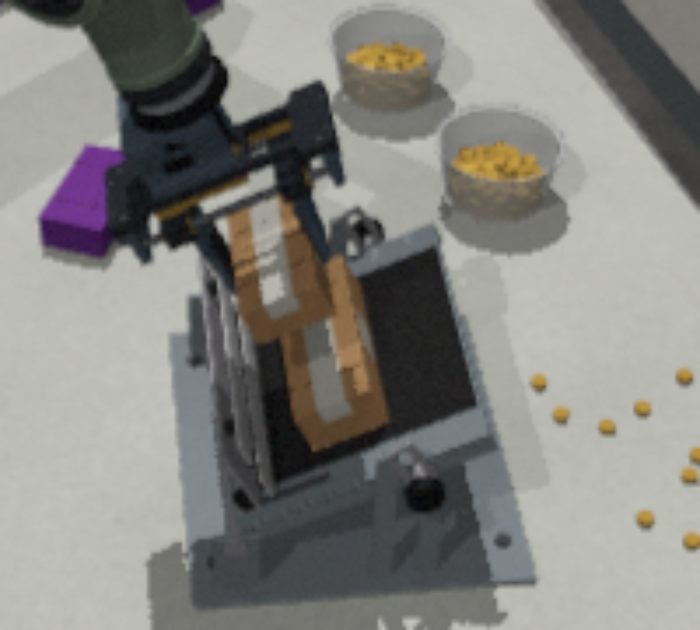

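The short carton hovers centred over the long one (columns 247–397 over 271–366) and parallel to it. Lowering.

Emit:
apply_moves --series '[{"wx":-0.4,"wy":0,"wz":0,"dx":-0.1,"dy":-0.1,"dz":2.5,"hand":0.5},{"wx":-0.4,"wy":0,"wz":0,"dx":-0.1,"dy":-0.1,"dz":4.5,"hand":0.5},{"wx":-0.4,"wy":0,"wz":0,"dx":-0.1,"dy":-0.1,"dz":5.5,"hand":0.5},{"wx":-0.4,"wy":0,"wz":0,"dx":-0.1,"dy":-0.1,"dz":5.8,"hand":0.5},{"wx":-0.4,"wy":0,"wz":0,"dx":-0.1,"dy":-0.1,"dz":5.8,"hand":0.5}]'

```text
t: 18.5
position: [0.4963, -0.2396, 0.1305]
eef_rot: [2.164, 1.75, 0.378]
contact_force: [0.4, 0.2, -5.3]
finger_gap: 0.0638
```

```bash
python3 -c "
from h import *
tcp()"
```

```text
18.5 tcp deck [106.1   0.6  34.9] F deck [-1.8  0.3 -5. ] tq [0.01 0.61 0.05] gap 0.0638
tool in deck [[-0.002, 1.0, 0.003], [1.0, 0.002, -0.001], [-0.001, 0.003, -1.0]]
```

Emit:
apply_moves --series '[{"wx":0,"wy":0,"wz":0,"dx":0.1,"dy":-0.1,"dz":0.2,"hand":0.5},{"wx":0,"wy":0,"wz":0,"dx":0.1,"dy":-0.1,"dz":0.4,"hand":0.5},{"wx":0,"wy":0,"wz":0,"dx":0.1,"dy":-0.1,"dz":0.5,"hand":0.5},{"wx":0,"wy":0,"wz":0,"dx":0.1,"dy":-0.1,"dz":0.5,"hand":0.5}]'

```text
t: 19.0
position: [0.4973, -0.2391, 0.1251]
eef_rot: [2.165, 1.75, 0.378]
contact_force: [0.1, 0.5, -4.7]
finger_gap: 0.0637
```

```bash
python3 -c "
from h import *
tcp()"
```

```text
19.0 tcp deck [104.6   1.4  29.6] F deck [-2.   0.5 -4.2] tq [ 0.08  0.66 -0.03] gap 0.0637
tool in deck [[-0.001, 1.0, 0.002], [1.0, 0.001, -0.001], [-0.001, 0.002, -1.0]]
```

Emit:
apply_moves --series '[{"wx":0,"wy":0,"wz":0,"dx":0,"dy":0,"dz":0.1,"hand":0.5},{"wx":0,"wy":0,"wz":0,"dx":0,"dy":0,"dz":0.2,"hand":0.5},{"wx":0,"wy":0,"wz":0,"dx":0,"dy":0,"dz":0.2,"hand":0.5}]'

```text
t: 19.38
position: [0.4981, -0.2392, 0.1231]
eef_rot: [2.165, 1.75, 0.378]
contact_force: [-0.4, -0.2, -4.8]
finger_gap: 0.0635
```

```bash
python3 -c "
from h import *
tcp()"
```

```text
19.38 tcp deck [104.6   1.4  27.5] F deck [-2.3 -0.2 -4.3] tq [0.08 0.69 0.  ] gap 0.0635
tool in deck [[-0.001, 1.0, 0.002], [1.0, 0.001, -0.001], [-0.001, 0.002, -1.0]]
```

Emit:
apply_moves --series '[{"wx":0,"wy":0,"wz":0,"dx":0,"dy":0,"dz":0.1,"hand":0.5},{"wx":0,"wy":0,"wz":0,"dx":0,"dy":0,"dz":0.2,"hand":0.5},{"wx":0,"wy":0,"wz":0,"dx":0,"dy":0,"dz":0.2,"hand":0.5}]'

```text
t: 19.75
position: [0.4984, -0.2394, 0.1228]
eef_rot: [2.165, 1.75, 0.378]
contact_force: [-8.6, 1.3, 9.4]
finger_gap: 0.0638
```

```bash
python3 -c "
from h import *
tcp()"
```

```text
19.75 tcp deck [104.7   1.3  27.1] F deck [-4.1 -0.6 12.2] tq [ 0.43  1.65 -0.03] gap 0.0638
tool in deck [[-0.001, 1.0, 0.003], [1.0, 0.001, -0.001], [-0.001, 0.003, -1.0]]
```

Firm contact at about 16 N. Releasing and backing off along the deck normal.

Emit:
apply_moves --series '[{"wx":0,"wy":0,"wz":0,"dx":0,"dy":0,"dz":-0.1,"hand":0.5},{"wx":0,"wy":0,"wz":0,"dx":0,"dy":0,"dz":-0.1,"hand":0.85},{"wx":0,"wy":0,"wz":0,"dx":0,"dy":0,"dz":-0.1,"hand":0.85},{"wx":0,"wy":0,"wz":0,"dx":0,"dy":0,"dz":-0.1,"hand":0.85},{"wx":0,"wy":0,"wz":0,"dx":0,"dy":0,"dz":-0.1,"hand":0.85},{"wx":0,"wy":0,"wz":0,"dx":0,"dy":0,"dz":-2,"hand":0.85},{"wx":0,"wy":0,"wz":0,"dx":0,"dy":0,"dz":-6,"hand":0.85},{"wx":0,"wy":0,"wz":0,"dx":0,"dy":0,"dz":-10,"hand":0.85},{"wx":0,"wy":0,"wz":0,"dx":0,"dy":0,"dz":-11,"hand":0.85}]'

```text
t: 20.88
position: [0.455, -0.2304, 0.2243]
eef_rot: [2.161, 1.746, 0.379]
contact_force: [0.2, 0.3, -0.4]
finger_gap: 0.0777
```

```bash
python3 - <<'E'
from w import *
tcp(); s,p,W=wshot("w15"); carton(W,43,160); carton(W,79,120)
D,o,_=deckframe(); 
# push pose: jaw along deck y; both signs
for sg in (1,-1):
    T=tool(sg*D[:,1],-D[:,2]); print(sg); rowto(T,deckpt(165,2,100),s)
E
```

```text
20.88 tcp deck [106.2   1.  137.8] F deck [-0.   0.4 -0.5] tq [-0.03  0.28 -0.01] gap 0.0777
tool in deck [[-0.001, 1.0, 0.007], [1.0, 0.001, -0.003], [-0.003, 0.007, -1.0]]
20.875 [ 0.455  -0.2304  0.2243] [-0.6  -0.03  1.97  0.22  0.81 -0.51] [ 0.2  0.3 -0.4] 0.07773807950814021
[ 276  129   82   31 2474] z 43.7 n [0.002 0.037 0.999] ((103.56525421142578, 71.50831604003906), (64.03862762451172, 22.59073829650879), 0.19223013520240784) x98 [ 72.4 135. ] y [60.4 82.1]
[211 141  15 124 662] z 43.4 n [1.    0.002 0.001] ((23.624454498291016, 23.678682327270508), (1.1111786365509033, 100.29474639892578), 0.17841877043247223) x98 [23.1 24. ] y [-25.3  73.1]
[ 192   86   22  191 1065] z 72.4 n [0.022 0.    1.   ] ((21.804433822631836, 41.595252990722656), (4.6063995361328125, 136.63095092773438), 0.056841641664505005) x98 [19.7 23.9] y [-23.8 109.1]
[214  86  19 176 974] z 72.4 n [ 0.013 -0.001  1.   ] ((36.61555099487305, 47.5872802734375), (4.426635265350342, 124.66332244873047), 0.1666027307510376) x98 [34.5 38.7] y [-13.  109.1]
[  273   161    92   157 13570] z 79.6 n [-0.  0.  1.] ((105.20809936523438, 0.9143333435058594), (119.85320281982422, 64.38633728027344), 89.67884826660156) x98 [ 74.  136.4] y [-57.2  60.1]
1
w [  0.19   0.46 -89.93] d [0.11 5.85 3.82] | rows rot 8.4 pos 1.1
-1
w [ 0.46 -0.19 90.07] d [0.11 5.85 3.82] | rows rot 8.4 pos 1.1
```

View pics/w15.png

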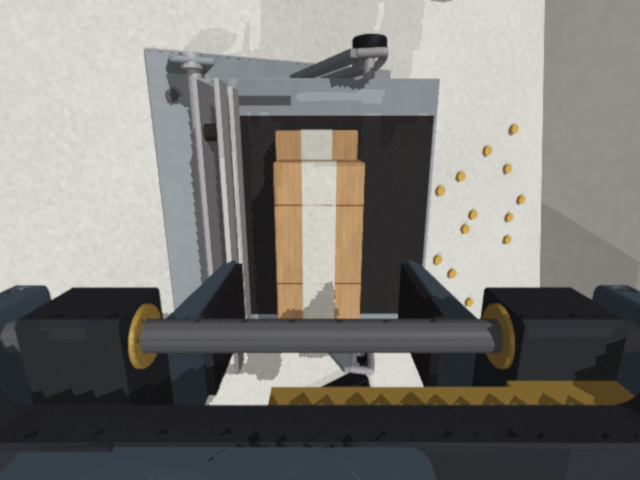

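Both cartons are flat and square. The short one is at deck (105, 1) and the long one at (104, 3). I'll now turn the tool 90° so two open fingers push both up-slope faces.

Emit:
apply_moves --series '[{"wx":0,"wy":0,"wz":10,"dx":0,"dy":2,"dz":-1,"hand":0.77},{"wx":0,"wy":0,"wz":20,"dx":0,"dy":4,"dz":-1,"hand":0.77},{"wx":0,"wy":0,"wz":30,"dx":0,"dy":6.5,"dz":0,"hand":0.77},{"wx":0.5,"wy":-0.2,"wz":90,"dx":0,"dy":6.5,"dz":2,"hand":0.77},{"wx":0.5,"wy":-0.2,"wz":90,"dx":0,"dy":6.5,"dz":2,"hand":0.77},{"wx":0.5,"wy":-0.2,"wz":90,"dx":0,"dy":6.5,"dz":2,"hand":0.77},{"wx":0.5,"wy":-0.2,"wz":90,"dx":0,"dy":6.5,"dz":2,"hand":0.77},{"wx":0.5,"wy":-0.2,"wz":90,"dx":0,"dy":6.5,"dz":2,"hand":0.77},{"wx":0.5,"wy":-0.2,"wz":90,"dx":0,"dy":6.5,"dz":2,"hand":0.77},{"wx":0.5,"wy":-0.2,"wz":90,"dx":0,"dy":6.5,"dz":2,"hand":0.77},{"wx":0.5,"wy":-0.2,"wz":90,"dx":0,"dy":6.5,"dz":2,"hand":0.77}]'

```text
t: 22.3
position: [0.5202, -0.2437, 0.2291]
eef_rot: [3.017, -0.317, 0.64]
contact_force: [0.2, 0.5, -0.5]
finger_gap: 0.0704
```

```bash
python3 - <<'E'
from w import *
tcp(); s,p,W=wshot("w16"); carton(W,43,160); carton(W,79,120)
D,o,_=deckframe(); T=tool(-D[:,1],-D[:,2]); rowto(T,deckpt(167,2,-12),s)
# finger extents in tool frame
Rm=R.from_rotvec(s["eef_rot"]).as_matrix(); Q=(W-s["position"])@Rm*1000
m=(p.max(2)<90)&(abs(Q[...,1])<60)&(abs(Q[...,0])<30)&(Q[...,2]>-75)&(Q[...,2]<-20)
print("finger x",np.percentile(Q[m][:,0],[1,50,99]),"y",np.percentile(Q[m][:,1],[1,99]))
E
```

```text
22.3 tcp deck [168.8   1.7 114.7] F deck [-0.1  0.5 -0.5] tq [ 0.    0.38 -0.01] gap 0.0704
tool in deck [[1.0, 0.002, -0.007], [0.002, -1.0, 0.003], [-0.007, -0.003, -1.0]]
22.3 [ 0.5202 -0.2437  0.2291] [-0.54  0.08  1.84  0.18  0.83  1.14] [ 0.2  0.5 -0.5] 0.07041561592069993
[251 275 142   8 842] z 44.5 n [-0.992 -0.001  0.123] ((136.42352294921875, 1.4191932678222656), (114.67788696289062, 3.170684576034546), 89.78556823730469) x98 [135.4 137.8] y [-53.8  56.9]
[ 252  291  140   27 3528] z 79.2 n [ 0.219 -0.001  0.976] ((129.6416015625, 1.4263153076171875), (99.7435531616211, 17.261564254760742), 89.98252868652344) x98 [121.7 137.8] y [-46.5  49.4]
[ 242  353  163   24 3641] z 79.4 n [-0.013 -0.     1.   ] ((83.22644805908203, 0.08452987670898438), (21.08275604248047, 119.97254180908203), 0.29208990931510925) x98 [73.8 93.1] y [-58.1  58.3]
w [-0.16  0.4   0.13] d [-9.000e-02  1.000e-02  1.268e+01] | rows rot 0.0 pos 2.0
finger x [-14.63868167  16.14763273  18.54694847] y [-44.65317779  44.89873403]
```

View pics/w16.png

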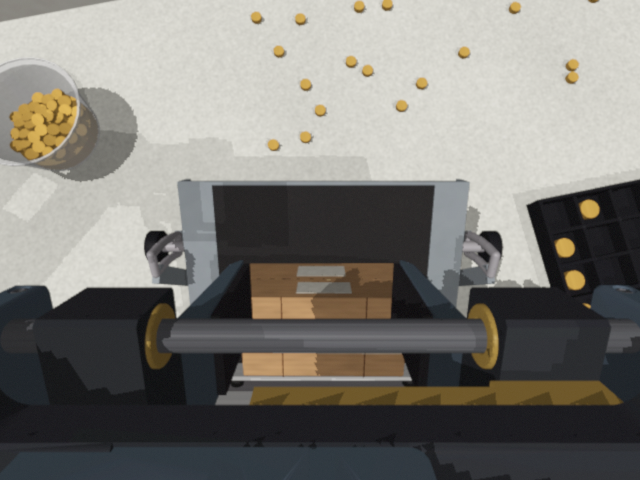

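The fingers (at y ±35–49) are up-slope of both carton faces at deck x≈137. Descending beside them.

Emit:
apply_moves --series '[{"wx":0,"wy":0.4,"wz":0,"dx":0,"dy":0,"dz":4,"hand":0.77},{"wx":0,"wy":0.4,"wz":0,"dx":0,"dy":0,"dz":8,"hand":0.77},{"wx":0,"wy":0.4,"wz":0,"dx":0,"dy":0,"dz":11,"hand":0.77},{"wx":0,"wy":0.4,"wz":0,"dx":0,"dy":0,"dz":12.4,"hand":0.77},{"wx":0,"wy":0.4,"wz":0,"dx":0,"dy":0,"dz":12.4,"hand":0.77},{"wx":0,"wy":0.4,"wz":0,"dx":0,"dy":0,"dz":12.4,"hand":0.77}]'

```text
t: 23.1
position: [0.5702, -0.2546, 0.1184]
eef_rot: [3.011, -0.318, 0.655]
contact_force: [-0.5, 0.2, -0.6]
finger_gap: 0.0703
```

```bash
python3 -c "
from h import *
tcp()"
```

```text
23.1 tcp deck [169.8   1.6  -7.2] F deck [-0.7  0.1 -0.3] tq [0.05 0.45 0.  ] gap 0.0703
tool in deck [[1.0, 0.001, 0.004], [0.001, -1.0, 0.002], [0.004, -0.002, -1.0]]
```

Emit:
apply_moves --series '[{"wx":0,"wy":0,"wz":0,"dx":-0.8,"dy":0,"dz":0,"hand":0.77},{"wx":0,"wy":0,"wz":0,"dx":-1.4,"dy":0,"dz":0,"hand":0.77},{"wx":0,"wy":0,"wz":0,"dx":-1.6,"dy":0,"dz":0,"hand":0.77},{"wx":0,"wy":0,"wz":0,"dx":-1.8,"dy":0,"dz":0,"hand":0.77},{"wx":0,"wy":0,"wz":0,"dx":-2.0,"dy":0,"dz":0,"hand":0.77},{"wx":0,"wy":0,"wz":0,"dx":-2.2,"dy":0,"dz":0,"hand":0.77},{"wx":0,"wy":0,"wz":0,"dx":-2.4,"dy":0,"dz":0,"hand":0.77},{"wx":0,"wy":0,"wz":0,"dx":-2.4,"dy":0,"dz":0,"hand":0.77}]'

```text
t: 24.1
position: [0.55, -0.2507, 0.1088]
eef_rot: [3.009, -0.319, 0.658]
contact_force: [2.4, -0.4, 5.3]
finger_gap: 0.0704
```

```bash
python3 -c "
from h import *
tcp()"
```

```text
24.1 tcp deck [147.1   1.1  -7.5] F deck [4.4 0.1 3.8] tq [-0.03 -0.18 -0.04] gap 0.0704
tool in deck [[1.0, 0.001, 0.006], [0.001, -1.0, 0.001], [0.006, -0.001, -1.0]]
```

Emit:
apply_moves --series '[{"wx":0,"wy":0.2,"wz":0,"dx":-0.2,"dy":0,"dz":0,"hand":0.77},{"wx":0,"wy":0.2,"wz":0,"dx":-0.4,"dy":0,"dz":0,"hand":0.77},{"wx":0,"wy":0.2,"wz":0,"dx":-0.6,"dy":0,"dz":0,"hand":0.77},{"wx":0,"wy":0.2,"wz":0,"dx":-0.8,"dy":0,"dz":0,"hand":0.77},{"wx":0,"wy":0.2,"wz":0,"dx":-1.0,"dy":0,"dz":0,"hand":0.77},{"wx":0,"wy":0.2,"wz":0,"dx":-1.2,"dy":0,"dz":0,"hand":0.77},{"wx":0,"wy":0.2,"wz":0,"dx":-1.4,"dy":0,"dz":0,"hand":0.77},{"wx":0,"wy":0.2,"wz":0,"dx":-1.6,"dy":0,"dz":0,"hand":0.77},{"wx":0,"wy":0.2,"wz":0,"dx":-1.8,"dy":0,"dz":0,"hand":0.77},{"wx":0,"wy":0.2,"wz":0,"dx":-2.0,"dy":0,"dz":0,"hand":0.77}]'

```text
t: 25.35
position: [0.5331, -0.2476, 0.1014]
eef_rot: [3.006, -0.318, 0.667]
contact_force: [3.4, -0.8, 7.0]
finger_gap: 0.0701
```

```bash
python3 - <<'E'
from w import *
tcp()
from rig import capture
p,d=capture("side"); cv2.imwrite("pics/side17.png",cv2.resize(p[200:340,260:420],None,fx=4,fy=4)); carton(cloud("side",d),79,120,x0=90,w=60)
E
```

```text
25.35 tcp deck [128.4   0.6  -7.2] F deck [ 6.1 -0.1  5. ] tq [-0.06 -0.47  0.01] gap 0.0701
tool in deck [[1.0, 0.001, 0.012], [0.001, -1.0, -0.0], [0.012, 0.0, -1.0]]
[305 247  26  35 359] z 76.7 n [ 0.003 -0.009  1.   ] ((71.57203674316406, -3.6027069091796875), (61.62705993652344, 130.66888427734375), 5.616825580596924) x98 [ 44.7 105.3] y [-64.8  56.8]
```

View pics/side17.png

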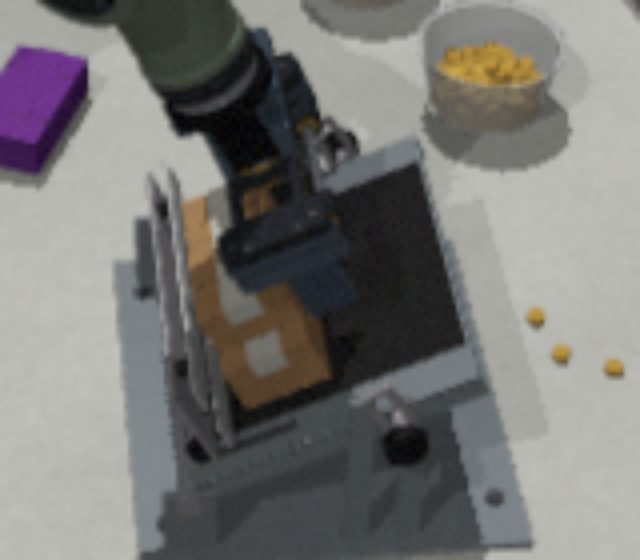

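Both cartons are sliding down square with ~6 N push, and in the side view there's about a 10 mm gap left to the rails. I'll take out the small pitch and carry on more gently.

Emit:
apply_moves --series '[{"wx":0,"wy":-0.3,"wz":0,"dx":-0.15,"dy":0,"dz":0,"hand":0.77},{"wx":0,"wy":-0.7,"wz":0,"dx":-0.3,"dy":0,"dz":0,"hand":0.77},{"wx":0,"wy":-0.7,"wz":0,"dx":-0.45,"dy":0,"dz":0,"hand":0.77},{"wx":0,"wy":-0.7,"wz":0,"dx":-0.6,"dy":0,"dz":0,"hand":0.77},{"wx":0,"wy":-0.7,"wz":0,"dx":-0.7,"dy":0,"dz":0,"hand":0.77}]'

```text
t: 26.02
position: [0.5253, -0.245, 0.0966]
eef_rot: [3.014, -0.319, 0.643]
contact_force: [5.8, -1.4, 4.9]
finger_gap: 0.0703
```

```bash
python3 -c "
from h import *
tcp()"
```

```text
26.02 tcp deck [119.    1.5  -8.1] F deck [ 7.5 -0.1  2. ] tq [-0.41 -0.81  0.11] gap 0.0703
tool in deck [[1.0, 0.001, -0.005], [0.001, -1.0, 0.001], [-0.005, -0.001, -1.0]]
```

Emit:
apply_moves --series '[{"wx":0,"wy":0.2,"wz":0,"dx":-0.1,"dy":0,"dz":0,"hand":0.77},{"wx":0,"wy":0.3,"wz":0,"dx":-0.2,"dy":0,"dz":0,"hand":0.77}]'

```text
t: 26.28
position: [0.525, -0.245, 0.0969]
eef_rot: [3.01, -0.319, 0.655]
contact_force: [10.7, -0.4, 6.0]
finger_gap: 0.0703
```

```bash
python3 -c "
from h import *
tcp()"
```

```text
26.27 tcp deck [118.9   1.4  -7.8] F deck [12.   1.9  1.1] tq [-0.02 -1.34  0.34] gap 0.0703
tool in deck [[1.0, 0.001, 0.004], [0.001, -1.0, 0.001], [0.004, -0.001, -1.0]]
```

Emit:
apply_moves --series '[{"wx":0,"wy":-0.2,"wz":0,"dx":-0.1,"dy":0,"dz":0,"hand":0.77},{"wx":0,"wy":-0.2,"wz":0,"dx":-0.15,"dy":0,"dz":0,"hand":0.77},{"wx":0,"wy":-0.2,"wz":0,"dx":-0.15,"dy":0,"dz":0,"hand":0.77}]'

```text
t: 26.65
position: [0.5247, -0.245, 0.0966]
eef_rot: [3.011, -0.319, 0.652]
contact_force: [13.1, -0.3, 3.7]
finger_gap: 0.07
```

```bash
python3 -c "
from h import *
tcp()"
```

```text
26.65 tcp deck [118.4   1.4  -7.9] F deck [13.2  2.5 -1.9] tq [-0.05 -1.68  0.49] gap 0.07
tool in deck [[1.0, 0.001, 0.002], [0.001, -1.0, 0.001], [0.002, -0.001, -1.0]]
```

Emit:
apply_moves --series '[{"wx":0,"wy":0,"wz":0,"dx":-0.1,"dy":0,"dz":0,"hand":0.77},{"wx":0,"wy":0,"wz":0,"dx":-0.2,"dy":0,"dz":0,"hand":0.77},{"wx":0,"wy":0,"wz":0,"dx":-0.25,"dy":0,"dz":0,"hand":0.77},{"wx":0,"wy":0,"wz":0,"dx":-0.25,"dy":0,"dz":0,"hand":0.77}]'

```text
t: 27.15
position: [0.5243, -0.245, 0.0968]
eef_rot: [3.009, -0.32, 0.658]
contact_force: [16.1, 1.1, 3.4]
finger_gap: 0.0701
```

```bash
python3 - <<'E'
from w import *
tcp()
from rig import capture
p,d=capture("side"); cv2.imwrite("pics/side18.png",cv2.resize(p[200:340,260:420],None,fx=4,fy=4)); carton(cloud("side",d),79,120,x0=90,w=60)
E
```

```text
27.15 tcp deck [118.2   1.2  -7.6] F deck [15.5  4.4 -3.3] tq [ 0.35 -2.5   0.8 ] gap 0.0701
tool in deck [[1.0, 0.0, 0.006], [0.0, -1.0, 0.0], [0.006, -0.0, -1.0]]
[302 248  26  39 363] z 76.5 n [ 0.002 -0.011  1.   ] ((57.877174377441406, -5.524147033691406), (66.48371887207031, 130.7748565673828), 8.218064308166504) x98 [32.8 96.7] y [-66.8  57.8]
```

View pics/side18.png

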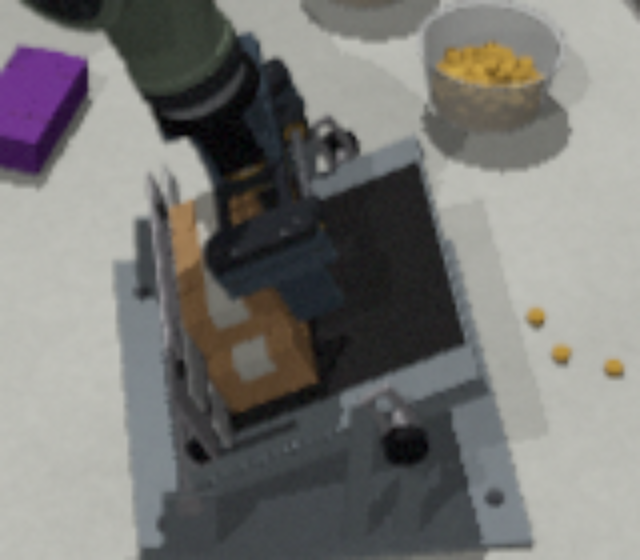

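The cartons look home against the rails with 15 N on the fingers. Backing off to inspect.

Emit:
apply_moves --series '[{"wx":0,"wy":0,"wz":0,"dx":0.3,"dy":0,"dz":0,"hand":0.77},{"wx":0,"wy":0,"wz":0,"dx":1,"dy":0,"dz":0,"hand":0.77},{"wx":0,"wy":0,"wz":0,"dx":3,"dy":0,"dz":0,"hand":0.77},{"wx":0,"wy":0,"wz":0,"dx":5,"dy":0,"dz":-2,"hand":0.77},{"wx":0,"wy":0,"wz":0,"dx":5,"dy":0,"dz":-8,"hand":0.77},{"wx":0,"wy":0,"wz":0,"dx":5,"dy":0,"dz":-14,"hand":0.77},{"wx":0,"wy":0,"wz":0,"dx":5,"dy":0,"dz":-16,"hand":0.77},{"wx":0,"wy":0,"wz":0,"dx":5,"dy":0,"dz":-16,"hand":0.77}]'

```text
t: 28.2
position: [0.4985, -0.2389, 0.2598]
eef_rot: [3.016, -0.319, 0.64]
contact_force: [-0.5, 0.6, 0.1]
finger_gap: 0.0705
```

```bash
python3 - <<'E'
from w import *
tcp()
from rig import capture
for n in ("side","top"):
    p,d=capture(n); W=cloud(n,d)
    u,v=(270,205) if n=="side" else (320,190)
    cv2.imwrite(f"pics/{n}19.png",cv2.resize(p[v:v+130,u:u+145],None,fx=4,fy=4)); print(n); carton(W,79,120,x0=80,w=60); carton(W,43,160,x0=80,w=60)
s,p,W=wshot("w19"); carton(W,79,120,x0=80,w=60); carton(W,43,120,x0=80,w=60)
E
```

```text
28.2 tcp deck [161.2   1.8 151.9] F deck [-0.5  0.4  0.4] tq [0.06 0.38 0.  ] gap 0.0705
tool in deck [[1.0, 0.001, -0.007], [0.001, -1.0, 0.003], [-0.007, -0.003, -1.0]]
side
[302 244  26  39 720] z 76.8 n [ 0.002 -0.004  1.   ] ((66.66665649414062, -3.4347000122070312), (67.70042419433594, 125.69470977783203), 0.41377967596054077) x98 [35.7 99.8] y [-64.   57.3]
top
28.3 [ 0.4984 -0.2386  0.2573] [-0.56  0.03  1.82  0.18  0.91  1.14] [-1.   0.2 -0.7] 0.07006350458575587
[ 253  304  138   14 1813] z 78.9 n [0.696 0.001 0.718] ((98.19342041015625, 2.1801223754882812), (8.896209716796875, 113.77963256835938), 0.11021238565444946) x98 [ 94.2 102.3] y [-53.   57.2]
[ 234  353  176   25 3527] z 79.4 n [-0.1    0.002  0.995] ((47.93730926513672, 2.4116744995117188), (28.775400161743164, 153.60145568847656), 0.2318812608718872) x98 [34.7 61.5] y [-66.8  72.1]
[229 384 185   5 421] z 71.9 n [-0.002 -0.002  1.   ] ((23.233549118041992, 2.7539901733398438), (4.240499496459961, 163.73492431640625), 0.9423682689666748) x98 [20.2 24.6] y [-77.5  83.4]
[ 252  287  140   18 1028] z 42.7 n [-1.    -0.013  0.006] ((99.39920806884766, 2.1541748046875), (13.246404647827148, 128.1737060546875), 3.67741060256958) x98 [ 93.  102.3] y [-60.   65.4]
```

View pics/side19.png

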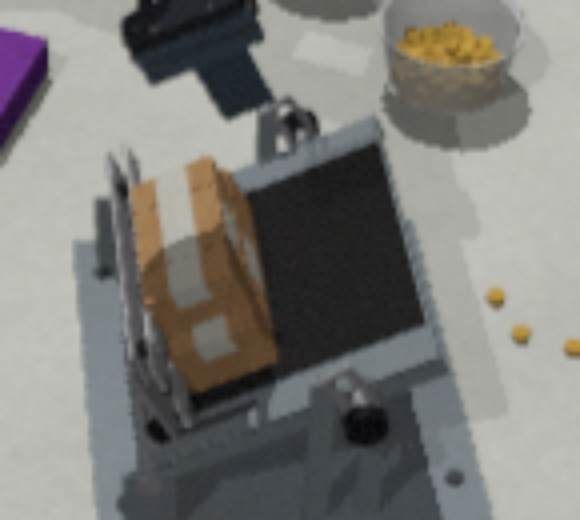

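View pics/top19.png

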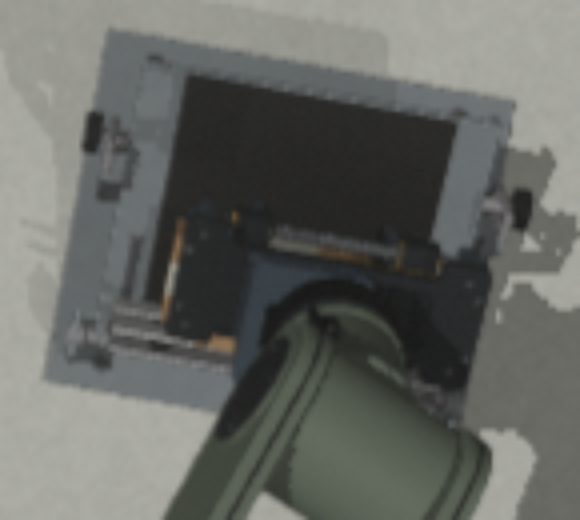

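View pics/w19.png

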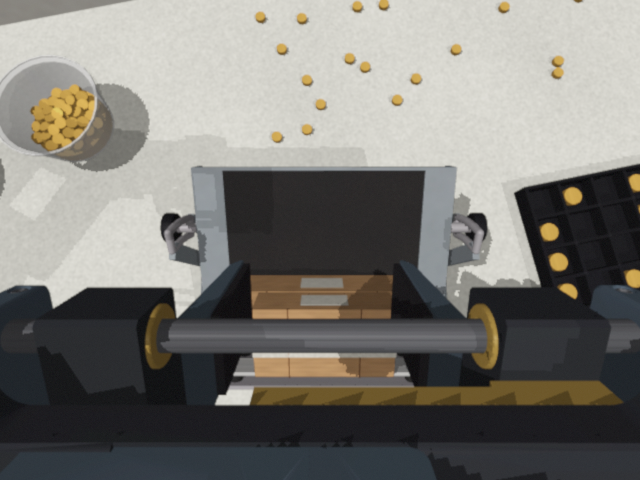

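Emit:
apply_moves --series '[{"wx":0,"wy":0,"wz":-30,"dx":0,"dy":0,"dz":-2,"hand":0.77},{"wx":0,"wy":0,"wz":-90,"dx":-6,"dy":0,"dz":-2,"hand":0.77},{"wx":0,"wy":0,"wz":-90,"dx":-6,"dy":3,"dz":-2,"hand":0.77},{"wx":0,"wy":0,"wz":-90,"dx":-6,"dy":3,"dz":-2,"hand":0.77},{"wx":0,"wy":0,"wz":-90,"dx":-6,"dy":3,"dz":-2,"hand":0.77},{"wx":0,"wy":0,"wz":-90,"dx":-6,"dy":3,"dz":-2,"hand":0.77},{"wx":0,"wy":0,"wz":-90,"dx":-6,"dy":3,"dz":-2,"hand":0.77},{"wx":0,"wy":0,"wz":-90,"dx":-6,"dy":3,"dz":-2,"hand":0.77},{"wx":0,"wy":0,"wz":-90,"dx":-6,"dy":3,"dz":-2,"hand":0.77},{"wx":0,"wy":0,"wz":-90,"dx":-6,"dy":3,"dz":-2,"hand":0.77}]'

```text
t: 29.6
position: [0.4316, -0.2551, 0.2516]
eef_rot: [2.176, 1.758, 0.375]
contact_force: [0.3, -0.1, 0.8]
finger_gap: 0.0703
```

```bash
python3 - <<'E'
from w import *
tcp()
s,p,W=wshot("w20"); D,o,_=deckframe(); Q=(W-o)@D*1000-[0,2,0]
br=(p[...,2]>100)&(p[...,2]>p[...,0]*1.3)
for nm,z in (("short",79.5),("long",43.5)):
    m=(abs(Q[...,2]-z)<4)&(Q[...,0]>25)&(Q[...,0]<115)&(abs(Q[...,1])<95)&((p.min(2)>0))
    mm=m&br; q=Q[mm]; print(nm,mm.sum(),"x",np.percentile(q[:,0],[.5,99.5]).round(1),"y",np.percentile(q[:,1],[.5,99.5]).round(1))
    e=[]
    for y in range(-60,80,6):
        t=q[abs(q[:,1]-y)<3]
        if len(t)>20: e.append((y,t[:,0].min(),t[:,0].max()))
    e=np.array(e); print("edge slopes",np.polyfit(e[:,0],e[:,1],1).round(4),np.polyfit(e[:,0],e[:,2],1).round(4))
m=(Q[...,2]>50)&(Q[...,2]<68)&(Q[...,0]>28)&(Q[...,0]<40)&(Q[...,1]>62)&(Q[...,1]<112); print("rail face",np.percentile(Q[m][:,0],[50,95,99]))
E
```

```text
29.6 tcp deck [101.3 -28.1 170. ] F deck [ 0.6 -0.   0.6] tq [ 0.02  0.34 -0.02] gap 0.0703
tool in deck [[0.001, 1.0, -0.009], [1.0, -0.0, 0.004], [0.004, -0.009, -1.0]]
29.6 [ 0.4316 -0.2551  0.2516] [-0.7  -0.05  1.91  0.24  0.92 -0.6 ] [ 0.3 -0.1  0.8] 0.07030428011469546
short 7246 x [ 38.2 101.6] y [-58.5  60.1]
edge slopes [-7.80000e-03  3.81035e+01] [-5.900000e-03  1.014005e+02]
long 1354 x [ 38.1 101.4] y [-76.9  81.9]
edge slopes [-1.910e-02  3.924e+01] [1.000000e-04 1.014023e+02]
rail face [37.48668861 37.77466196 37.84282418]
```

View pics/w20.png

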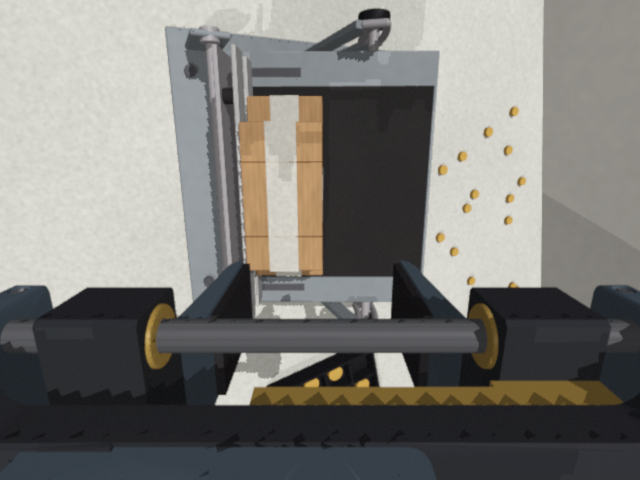

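Both cartons are square (≤0.5°) and flush to under 1 mm. Their back faces read 38.1 against the rails' 37.8, so contact is likely but within measurement error. I'll make one more gentle push on the short carton alone and release slowly.

Emit:
apply_moves --series '[{"wx":0,"wy":0,"wz":10,"dx":1,"dy":3,"dz":0,"hand":0.77},{"wx":0,"wy":0,"wz":30,"dx":3,"dy":5,"dz":0,"hand":0.77},{"wx":0.5,"wy":-0.2,"wz":90,"dx":3,"dy":5,"dz":0,"hand":0.77},{"wx":0.5,"wy":-0.2,"wz":90,"dx":3,"dy":5,"dz":0,"hand":0.77},{"wx":0.5,"wy":-0.2,"wz":90,"dx":3,"dy":5,"dz":2,"hand":0.77},{"wx":0.5,"wy":-0.2,"wz":90,"dx":3,"dy":5,"dz":4,"hand":0.77},{"wx":0.5,"wy":-0.2,"wz":90,"dx":3,"dy":5,"dz":6,"hand":0.77},{"wx":0.5,"wy":-0.2,"wz":90,"dx":3,"dy":5,"dz":6,"hand":0.77},{"wx":0.5,"wy":-0.2,"wz":90,"dx":3,"dy":5,"dz":6,"hand":0.77},{"wx":0.5,"wy":-0.2,"wz":90,"dx":3,"dy":5,"dz":6,"hand":0.77}]'

```text
t: 30.9
position: [0.5067, -0.2407, 0.2184]
eef_rot: [3.023, -0.318, 0.629]
contact_force: [0.3, 0.3, 0.4]
finger_gap: 0.0705
```

```bash
python3 - <<'E'
from h import *
tcp(); D,o,_=deckframe(); T=tool(-D[:,1],-D[:,2]); rowto(T,deckpt(135,1,24))
E
```

```text
30.9 tcp deck [151.8   1.7 110.7] F deck [0.4 0.3 0.3] tq [0.02 0.41 0.04] gap 0.0705
tool in deck [[1.0, 0.001, -0.015], [0.001, -1.0, 0.006], [-0.015, -0.006, -1.0]]
w [-0.35  0.85  0.05] d [-1.55  0.12  8.69] | rows rot 0.1 pos 1.4
```

Emit:
apply_moves --series '[{"wx":-0.3,"wy":0.8,"wz":0,"dx":0,"dy":0.1,"dz":4,"hand":0.77},{"wx":-0.3,"wy":0.8,"wz":0,"dx":0,"dy":0.1,"dz":7.5,"hand":0.77},{"wx":-0.3,"wy":0.8,"wz":0,"dx":-0.7,"dy":0.1,"dz":8.7,"hand":0.77},{"wx":-0.3,"wy":0.8,"wz":0,"dx":-1.5,"dy":0.1,"dz":8.7,"hand":0.77},{"wx":-0.3,"wy":0.8,"wz":0,"dx":-2.2,"dy":0.1,"dz":8.7,"hand":0.77},{"wx":-0.3,"wy":0.8,"wz":0,"dx":-2.5,"dy":0.1,"dz":8.7,"hand":0.77},{"wx":-0.3,"wy":0.8,"wz":0,"dx":-2.5,"dy":0.1,"dz":8.7,"hand":0.77}]'

```text
t: 31.78
position: [0.5184, -0.2442, 0.1305]
eef_rot: [3.01, -0.319, 0.652]
contact_force: [-0.5, -0.4, 0.5]
finger_gap: 0.0702
```

```bash
python3 - <<'E'
from h import *
tcp()
E
```

```text
31.77 tcp deck [126.7   0.8  25.6] F deck [-0.1 -0.5  0.6] tq [0.01 0.37 0.02] gap 0.0702
tool in deck [[1.0, 0.001, 0.002], [0.001, -1.0, -0.0], [0.002, 0.0, -1.0]]
```

Emit:
apply_moves --series '[{"wx":0,"wy":0,"wz":0,"dx":-0.3,"dy":0,"dz":0,"hand":0.77},{"wx":0,"wy":0,"wz":0,"dx":-0.5,"dy":0,"dz":0,"hand":0.77},{"wx":0,"wy":0,"wz":0,"dx":-0.65,"dy":0,"dz":0,"hand":0.77},{"wx":0,"wy":0,"wz":0,"dx":-0.8,"dy":0,"dz":0,"hand":0.77},{"wx":0,"wy":0,"wz":0,"dx":-0.9,"dy":0,"dz":0,"hand":0.77},{"wx":0,"wy":0,"wz":0,"dx":-0.9,"dy":0,"dz":0,"hand":0.77}]'

```text
t: 32.52
position: [0.5114, -0.2426, 0.1266]
eef_rot: [3.01, -0.319, 0.654]
contact_force: [4.6, 0.1, -0.3]
finger_gap: 0.0704
```

```bash
python3 - <<'E'
from h import *
tcp()
E
```

```text
32.52 tcp deck [118.5   0.9  24.9] F deck [ 3.9  1.  -2.1] tq [ 0.16 -0.41  0.26] gap 0.0704
tool in deck [[1.0, 0.001, 0.003], [0.001, -1.0, -0.0], [0.003, 0.0, -1.0]]
```

Emit:
apply_moves --series '[{"wx":0,"wy":0,"wz":0,"dx":-0.1,"dy":0,"dz":0,"hand":0.77},{"wx":0,"wy":0,"wz":0,"dx":-0.2,"dy":0,"dz":0,"hand":0.77},{"wx":0,"wy":0,"wz":0,"dx":-0.2,"dy":0,"dz":0,"hand":0.77},{"wx":0,"wy":0,"wz":0,"dx":-0.2,"dy":0,"dz":0,"hand":0.77}]'

```text
t: 33.02
position: [0.5111, -0.2427, 0.1269]
eef_rot: [3.008, -0.32, 0.658]
contact_force: [8.2, 1.5, 0.5]
finger_gap: 0.07
```

```bash
python3 - <<'E'
from h import *
tcp()
E
```

```text
33.02 tcp deck [118.4   0.8  25.4] F deck [ 7.2  3.1 -2.7] tq [ 0.35 -0.96  0.42] gap 0.07
tool in deck [[1.0, 0.0, 0.006], [0.0, -1.0, -0.001], [0.006, 0.001, -1.0]]
```

The force builds without the short carton moving, so it is seated on the rails. Slow release and withdrawal.

Emit:
apply_moves --series '[{"wx":0,"wy":0,"wz":0,"dx":0.1,"dy":0,"dz":0,"hand":0.77},{"wx":0,"wy":0,"wz":0,"dx":0.2,"dy":0,"dz":0,"hand":0.77},{"wx":0,"wy":0,"wz":0,"dx":0.35,"dy":0,"dz":0,"hand":0.77},{"wx":0,"wy":0,"wz":0,"dx":0.6,"dy":0,"dz":0,"hand":0.77},{"wx":0,"wy":0,"wz":0,"dx":2,"dy":0,"dz":0,"hand":0.77},{"wx":0,"wy":0,"wz":0,"dx":5,"dy":0,"dz":-2,"hand":0.77},{"wx":0,"wy":0,"wz":0,"dx":5,"dy":0,"dz":-7,"hand":0.77},{"wx":0,"wy":0,"wz":0,"dx":5,"dy":0,"dz":-13,"hand":0.77},{"wx":0,"wy":0,"wz":0,"dx":5,"dy":-6,"dz":-16,"hand":0.77},{"wx":0,"wy":0,"wz":0,"dx":5,"dy":-12,"dz":-16,"hand":0.77},{"wx":0,"wy":0,"wz":0,"dx":5,"dy":-18,"dz":-16,"hand":0.77},{"wx":0,"wy":0,"wz":0,"dx":5,"dy":-24,"dz":-16,"hand":0.77}]'

```text
t: 34.52
position: [0.5395, -0.0011, 0.2925]
eef_rot: [3.01, -0.32, 0.653]
contact_force: [0.2, -0.3, -0.6]
finger_gap: 0.0704
```

```bash
python3 - <<'E'
from w import *
from rig import capture
tcp(); D,o,_=deckframe()
for n in ("side","top"):
    p,d=capture(n); W=cloud(n,d); print(n); carton(W,79,120,x0=80,w=60); carton(W,43,160,x0=80,w=60)
    u,v=(270,205) if n=="side" else (320,190)
    cv2.imwrite(f"pics/{n}21.png",cv2.resize(p[v:v+130,u:u+145],None,fx=4,fy=4))
    cv2.imwrite(f"pics/{n}21full.png",p)
E
```

```text
34.52 tcp deck [165.5 242.9 185.8] F deck [-0.1 -0.3 -0.7] tq [ 0.01  0.36 -0.05] gap 0.0704
tool in deck [[1.0, 0.0, 0.003], [0.0, -1.0, 0.0], [0.003, -0.0, -1.0]]
side
[302 244  26  39 711] z 76.9 n [-0.005 -0.004  1.   ] ((66.63764953613281, -3.402873992919922), (125.79835510253906, 67.92462921142578), 89.93911743164062) x98 [35.2 99.6] y [-63.5  58. ]
top
[ 366  254   50   31 1007] z 77.5 n [-0.004 -0.005  1.   ] ((70.10173034667969, 2.2414169311523438), (122.16603088378906, 71.3710708618164), 88.90423583984375) x98 [ 36.2 103.6] y [-57.1  60.7]
```

View pics/top21full.png

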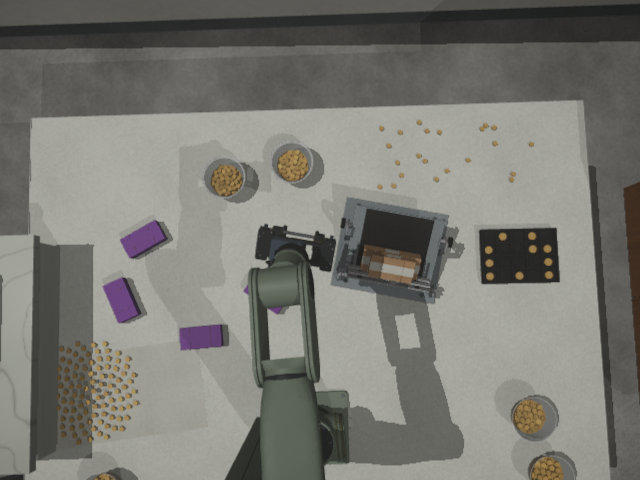

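View pics/side21.png

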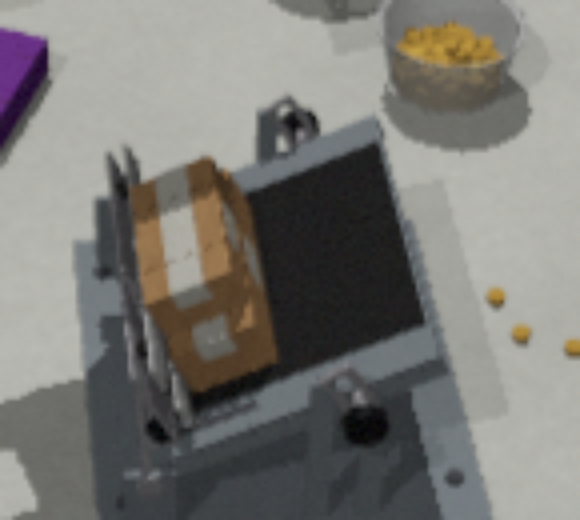

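The pictures show the short carton on the long one, flat and square against the rails. The tubs at (227,179) and (293,164) and the tray at (518,255) haven't moved, and the arm is clear. Handing in.

```bash
python3 -c "
from rig import workorder
print(workorder.hand_in())"
```

```text
the job is handed in; nothing more can be done
None
```

I stacked both cartons on the deck, pushed them down together against the backstop, gave the short one a final gentle push of about 7 N, and handed in at about 34.6 s. No verdict was reported.

**Last checks:**
- Both cartons are flat and square to the backstop within about 0.5°. The back faces and the up-slope faces are flush to under 1 mm.
- Lengthwise, the short carton is centred on the long one within about 2 mm.
- The back faces read about 0.3 mm off the rails, less than I can measure. I take the contact as real because the force rose without the carton moving.
- The tubs and the tray look the same in the top view as at the start.

**What went wrong or disagreed:**
- **Finger tips:** They sit about 28 mm behind the reported TCP. My first two tries at the short carton closed just above it without touching it, and the long carton was held only near its top edge. I measured the offset and corrected for it.
- **Camera agreement:** The side and top cameras differed by 3–4 mm in absolute position, so I relied on the wrist camera and on force.

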